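# Load the drum dryer and start the slow programme

## Task

The drum dryer is running: press its wide plain stop key, then lift the lid off by its knob and set it down flat on the bench clear of the dryer. Stand all the steel canisters upright on the drum's floor in a hexagonal pattern, one in the middle of the drum and the others round it. Put the lid back squarely on the drum and start the slow programme, the key with three bars, pressing the keys fully home; never have a programme on while the lid is off, and leave the other things on the bench where they are.

Things in the scene. Friction and masses are not known exactly. Their poses are not given: they have to be found in the camera images.
- stop_key (a joint): Wide stop key (40 mm long, plain top without bars), the first of the row, at the dryer's -x end; 40 mm deep across the row, its flat top 14 mm proud of the console (89 mm above the bench) when up. Joint value in m: 0 is up, 0.009 is fully down and latched. The four keys are interlocked: exactly one is down at any time; pressing another needs about 5 N at first, snaps down past half travel, stays down by itself and makes the previously down key pop up
- stop_key_top (a point): Centre of the top face of the stop key; it sinks with the key. Keys are 40 or 28 mm long along the dryer's x with 6 mm gaps, 40 mm wide along the dryer's y
- fast_key (a joint): Fast-programme key (28 mm long, one raised bar on its top), second of the row; 40 mm deep across the row, its flat top 14 mm proud of the console (89 mm above the bench) when up. Joint value in m: 0 is up, 0.009 is fully down and latched. The four keys are interlocked: exactly one is down at any time; pressing another needs about 5 N at first, snaps down past half travel, stays down by itself and makes the previously down key pop up
- fast_key_top (a point): Centre of the top face of the fast key; it sinks with the key. Keys are 40 or 28 mm long along the dryer's x with 6 mm gaps, 40 mm wide along the dryer's y
- medium_key (a joint): Medium-programme key (28 mm long, two raised bars), third of the row; 40 mm deep across the row, its flat top 14 mm proud of the console (89 mm above the bench) when up. Joint value in m: 0 is up, 0.009 is fully down and latched. The four keys are interlocked: exactly one is down at any time; pressing another needs about 5 N at first, snaps down past half travel, stays down by itself and makes the previously down key pop up
- medium_key_top (a point): Centre of the top face of the medium key; it sinks with the key. Keys are 40 or 28 mm long along the dryer's x with 6 mm gaps, 40 mm wide along the dryer's y
- slow_key (a joint): Slow-programme key (28 mm long, three raised bars), last of the row, at the dryer's +x end; 40 mm deep across the row, its flat top 14 mm proud of the console (89 mm above the bench) when up. Joint value in m: 0 is up, 0.009 is fully down and latched. The four keys are interlocked: exactly one is down at any time; pressing another needs about 5 N at first, snaps down past half travel, stays down by itself and makes the previously down key pop up
- slow_key_top (a point): Centre of the top face of the slow key; it sinks with the key. Keys are 40 or 28 mm long along the dryer's x with 6 mm gaps, 40 mm wide along the dryer's y
- dryer: Drum dryer, fixed to the bench: an open round aluminium drum (148 mm outside diameter) at its +y side and a grey key console (170 x 66 mm, 75 mm high) at its -y side. Origin on the bench plane; the drum's axis is at (0, 0.05) and the row of keys runs along its x axis at y = -0.064
- drum_floor (a point): Centre of the drum's inner floor, 12 mm above the bench. Drum inside: 134 mm diameter, 62 mm deep, room for seven canisters in a hexagon
- drum_rim (a point): Centre of the drum's flat rim, 74 mm above the bench; wall 7 mm thick (inner radius 67, outer 74 mm)
- lid: Loose domed round aluminium lid, 146 mm diameter, about 0.22 kg. Origin at the centre of its rim plane, z up; the dome top is flat, 22 mm above the rim plane; six tabs inside the rim (out to 63 mm radius) reach 6 mm below it, so on a flat bench its origin stands 6 mm up. Seated on the drum its origin coincides with the drum rim's centre, the tabs inside the wall with 4 mm play; any yaw will do
- lid_knob (a point): Centre of the lid's black knob: 26 mm diameter, 20 mm high, on a 14 mm stem 6 mm high; 38 mm above the rim plane, knob top at 48 mm
- canister_0_mid (a point): Steel canister, upright at the start; absent (None) in some starts. Round body 40 mm diameter, 45 mm high, with a 13 mm diameter, 28 mm high grip stem on top; 73 mm overall, about 0.12 kg. Point on its axis half-way up, 36.5 mm above its foot; z along the axis, up through the stem
- canister_1_mid (a point): Steel canister, upright at the start; absent (None) in some starts. Round body 40 mm diameter, 45 mm high, with a 13 mm diameter, 28 mm high grip stem on top; 73 mm overall, about 0.12 kg. Point on its axis half-way up, 36.5 mm above its foot; z along the axis, up through the stem
- canister_2_mid (a point): Steel canister, upright at the start; absent (None) in some starts. Round body 40 mm diameter, 45 mm high, with a 13 mm diameter, 28 mm high grip stem on top; 73 mm overall, about 0.12 kg. Point on its axis half-way up, 36.5 mm above its foot; z along the axis, up through the stem
- canister_3_mid (a point): Steel canister, upright at the start; absent (None) in some starts. Round body 40 mm diameter, 45 mm high, with a 13 mm diameter, 28 mm high grip stem on top; 73 mm overall, about 0.12 kg. Point on its axis half-way up, 36.5 mm above its foot; z along the axis, up through the stem
- canister_4_mid (a point): Steel canister, upright at the start; absent (None) in some starts. Round body 40 mm diameter, 45 mm high, with a 13 mm diameter, 28 mm high grip stem on top; 73 mm overall, about 0.12 kg. Point on its axis half-way up, 36.5 mm above its foot; z along the axis, up through the stem
- canister_5_mid (a point): Steel canister, upright at the start; absent (None) in some starts. Round body 40 mm diameter, 45 mm high, with a 13 mm diameter, 28 mm high grip stem on top; 73 mm overall, about 0.12 kg. Point on its axis half-way up, 36.5 mm above its foot; z along the axis, up through the stem
- round_prop: Bystander: round ceramic kiln prop, 31 mm diameter, 40 mm high, with a hole in its top; origin at the centre of its underside
- square_prop: Bystander: square ceramic kiln prop, 28 x 28 x 50 mm; origin at the centre of its underside
- tape: Bystander: roll of masking tape, 92 mm diameter, 24 mm high; origin at the centre of its underside
- cup: Bystander: plaster cup, 65 mm diameter, 53 mm high; origin at the centre of its underside
- brush: Bystander: small green brush lying flat, 180 mm long along its y, 18 mm wide, 9 mm high; origin at the centre of its underside
Not all that is in view belongs to the job. Leave any yellow look-alike of the part that bears canister_0_mid alone.

How it is judged:
By the outcome, as a careful person would: the job done as asked, in the order asked, and still so for the second after the job is handed in, with the robot touching nothing.
Of canister_0, canister_1, canister_2, canister_3, canister_4, canister_5 only 4 to 6 are there at a start; the rules pass over those that are not, and their reading is None.
At some moment in a run one of canister_0, canister_1, canister_2, canister_3, canister_4, canister_5, lid may be knocked a few centimetres aside while the robot is not near it.
It also fails if it takes over 210 s, if anything falls off the work surface, if the arm or the gripper's body presses on something with over 40 N, if the wrist force passes 120 N, or if a joint passes its speed limit or range.

## Robot

A 6-joint arm with a two-finger parallel gripper is mounted at the origin on a cart in front of the work surface, level with it; the furniture and walls round the work are solid. World frame = base frame: x ahead of the robot, y to its left, z up, the work surface at z = 0. Lengths are in m, angles in degrees, forces in N, time in s.
With the tool pointing down it reaches from about 0.375 to 0.9 m from the base axis. Payload 3.1 kg.
Tool frame: the origin (TCP) lies at the very end of the fingers, on their centre line; the grasp point (between the pads) lies 19 mm behind it; z points along the fingers, y is the line along which they close (so a half turn about z gives the same grasp; the last joint's range is limited). The gripper opens to 87 mm and grips with 3 to 60 N. Pads are 19 mm wide; open, the fingers measure 117 mm over their backs; the gripper's body (75 mm by 190 mm) begins 51 mm behind the grasp point.
Start: joints at [-83.68, 30.224, 82.088, -0, 67.689, -10.227], TCP at [0.178, -0.599, 0.196] pointing down, gripper open.
Joint ranges: [-176.69, 176.69], [-43.24, 126.21], [12.49, 139.97], [-82, 262], [0, 151.66], [-163.58, 163.58]. Speed limits (degrees/s): [159.86, 159.86, 180, 180, 180, 180].

## Interface

Orientations are given as a 3x3 rotation matrix whose columns are the frame's x, y, z axes.
In Python, from rig import bot gives the robot as it stands.
- The arm moves only by the tool move_arm, never from a script. Its argument "increments" is a list of rows, each an object with "xyz": the shift along the tool's x, y, z in mm, a list of three; "roll": the turn about the tool's z in rad; "grip": the opening in per cent of the stroke, from 0 (shut) to 100 (fully open). A call has 1 to 5 rows; each row shifts and turns the commanded pose from where the row before left it, along the tool's axes as they then stand; what a row does not reach is not made up. A row lasts 1/12 s, in which the tool goes at most 41.7 mm and 7.16 degrees, less where a joint would pass 70% of its speed; a pose out of reach is approached as far as the arm can. A call is refused whole if a number of a shift passes 41.7 or a number of a turn 0.125, either way. A call with a gripper value outside its range is refused whole. The fingers move at their own pace and stop on an object; the grip force is fixed at half the most. Time passes only in rows, so rows that do not move let the fingers close. It gives the time, the measured TCP pose, the force, the opening and the grip force at its end, in the units of the state.
- bot.read_state(): the state, without advancing time (a new reading comes with each control period).
- bot.capture(name): name is "scene" or "top" or "wrist"; returns (picture, depth): 400x640x3 uint8, red, green, blue; 400x640 float32, m along the optical axis (not along the pixel's ray), 0 where there is no reading.
- bot.camera_model(name): a dict with "intrinsics" (3x3 intrinsics, pixels), "D" ([k1, k2, p1, p2, k3] as OpenCV has them; the pictures are not rectified), "rvec" (rotation vector, rad) and "tvec" (3), from world to camera coordinates, as OpenCV has them; the wrist camera has in their place "tool_from_camera" (4x4, takes a point from camera to tool coordinates, whose origin is the TCP and whose axes are the flange's). Camera axes: x right, y down, z forward; pixel columns grow to the right and rows downward; lengths in m; the calibration is good to about 2 mm. A picture is of the moment at which its call begins: read the wrist's pose just before it. camera_model takes no time and is no camera call.
- bot.hand_in(): hands the job in; it is judged then, once.
Trained networks look in the newest picture that a camera, given by its name, has taken for a name from the list of things; names that differ only in an ending like _2 or _b are one class to them, and where a whole thing is asked for, a point or a joint stands for the part that bears it (a point fixed in the world has none). Each returns a list of dicts, best first, with "conf" (0 to 1); they miss things now and then, are a little off and sometimes report something else, mostly with a low value. They report only what shows in the picture. A call takes as long as a camera call. They do not tell look-alikes from the thing itself.
- bot.spot_in(label, camera): "at" ([x, y, z] in m, in the coordinates of the camera as it stood for that picture, good to about 4 mm: the middle of the surface that is visible of it).
- bot.trace(label, camera): "mask" (400x640 bool, what is visible of it).
The state is a dict: "time_s": time; "joint_positions": joint angles; "qvel": joint speeds; "tau": joint torques, N m; "position": TCP position; "tcp_rot": TCP orientation; "force": force on the tool from outside, world axes, zero at the start; "moment": the same for the moment, N m; "opening": opening from 0.0 (shut) to 1.0 (fully open); "grasp_force": force on a finger pad.
Only numpy, scipy, OpenCV 4.12 (cv2) and the standard library are available. Lean on these libraries where they do the work, as an engineer would, in place of code of your own. Each camera call takes 0.05 s, during which the arm holds its last target. There are 200 camera calls.

## Working session

There is one attempt and no reset: what is moved stays moved. The work goes in short steps, Python scripts to look and compute and a tool call to move; the robot and the scene stay as the last step left them, time stands still between calls to the robot, and variables do not carry over. Pictures are saved under pics/ and viewed, at most 14 in all, crops included, and the job is handed in when it is done.

Besides the shell and the picture viewer there is one more tool, called by a JSON object that holds its "api" and its "payload", one argument or row to a line. move_arm: Moves the arm, as the interface text tells. Its arguments: {"type":"object","properties":{"increments":{"type":"array"}},"required":["increments"]}

```bash
ls; mkdir -p pics; cat > h.py <<'E'
import numpy as np, cv2
from rig import bot
def cam(name):
    m=bot.camera_model(name); K=np.array(m["intrinsics"]); D=np.array(m["D"],float)
    if name=="wrist":
        s=bot.read_state(); T=np.eye(4); T[:3,:3]=s["tcp_rot"]; T[:3,3]=s["position"]
        M=T@np.array(m["tool_from_camera"])
    else:
        R=cv2.Rodrigues(np.array(m["rvec"],float))[0]; M=np.eye(4); M[:3,:3]=R.T; M[:3,3]=-R.T@np.array(m["tvec"],float).ravel()
    return K,D,M
def world(name,p,M=None):
    M=cam(name)[2] if M is None else M
    return (np.c_[np.atleast_2d(p),np.ones(len(np.atleast_2d(p)))]@M.T)[:,:3]
def cloud(name,depth,mask):
    K,D,M=cam(name); v,u=np.nonzero(mask&(depth>0))
    n=cv2.undistortPoints(np.c_[u,v].astype(np.float64).reshape(-1,1,2),K,D).reshape(-1,2)
    z=depth[v,u]; return world(name,np.c_[n*z[:,None],z],M)
def pix(name,P):
    K,D,M=cam(name); I=np.linalg.inv(M)
    return cv2.projectPoints(np.atleast_2d(P).astype(float),cv2.Rodrigues(I[:3,:3])[0],I[:3,3],K,D)[0].reshape(-1,2)
def save(im,n): cv2.imwrite(f"pics/{n}.png",im[:,:,::-1])
E
python3 - <<'E'
from h import *
s=bot.read_state(); print(s["position"],np.round(s["tcp_rot"],3).tolist(),s["time_s"])
t,d=bot.capture("top"); save(t,"top0"); np.savez("top0",t=t,d=d)
t2,d2=bot.capture("scene"); save(t2,"scene0")
print(cam("top")[2].round(3))
for l in ["canister_0_mid","lid","dryer","stop_key_top","slow_key_top","lid_knob","cup","tape","brush","round_prop","square_prop"]:
    for r in bot.spot_in(l,"top"):
        w=world("top",r["at"])[0]; print(l,round(r["conf"],2),w.round(3),pix("top",w)[0].round())
E
```

```text
pics
[ 0.17793359 -0.59833085  0.19507582] [[0.959, 0.285, -0.0], [0.285, -0.959, 0.002], [0.0, -0.002, -1.0]] 0.0
[[-0.027 -0.996  0.088  0.448]
 [-1.     0.028  0.006  0.022]
 [-0.009 -0.088 -0.996  1.367]
 [ 0.     0.     0.     1.   ]]
canister_0_mid 0.42 [ 0.5   -0.163  0.05 ] [382. 217.]
lid 0.79 [0.537 0.159 0.092] [278. 207.]
dryer 0.73 [0.592 0.055 0.088] [311. 188.]
dryer 0.66 [0.565 0.054 0.08 ] [312. 197.]
stop_key_top 0.61 [0.524 0.036 0.089] [318. 211.]
slow_key_top 0.66 [0.623 0.063 0.093] [309. 178.]
lid_knob 0.97 [0.539 0.16  0.099] [277. 206.]
cup 0.78 [0.591 0.394 0.023] [207. 194.]
cup 0.57 [ 0.411 -0.267  0.045] [417. 245.]
tape 0.64 [0.594 0.391 0.023] [208. 193.]
tape 0.58 [0.676 0.324 0.026] [228. 167.]
brush 0.75 [ 0.397 -0.021  0.01 ] [338. 251.]
brush 0.36 [0.559 0.042 0.082] [316. 199.]
round_prop 0.3 [0.525 0.037 0.088] [318. 210.]
square_prop 0.33 [0.557 0.044 0.082] [315. 200.]
square_prop 0.17 [ 0.419 -0.18   0.046] [389. 243.]
```

View pics/top0.png

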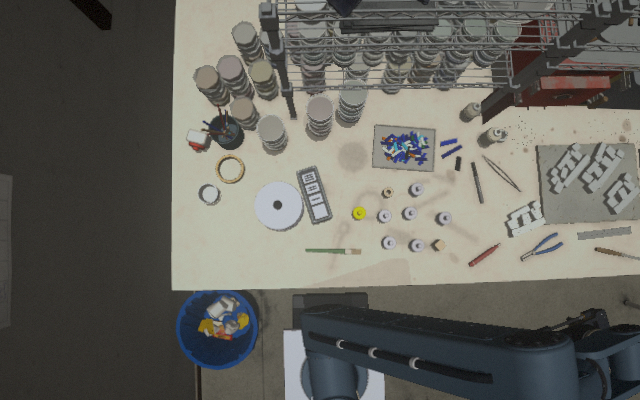

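View pics/scene0.png

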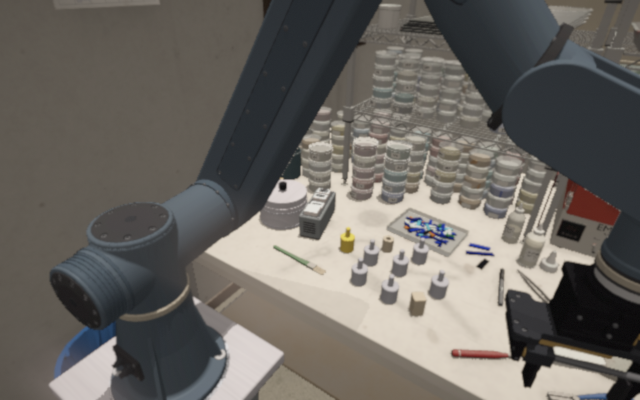

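Top view: lid on the drum at (278,206), console at (315,195). Six grey canisters at (417,190), (384,216), (409,213), (445,218), (389,243) and (417,245). The yellow look-alike is at (359,213) and is to be left alone. The tan round prop (388,192) and square prop (439,244) are bystanders. I'll confirm this in an enlarged crop and work out the first transit.

```bash
cat >> h.py <<'E'
def plan(x,y,z,yaw=None,s=None):
    """yaw: world angle (deg) of tool y (closing) axis, mod 180. prints shift in the tool axes as they stand + roll"""
    s=s or bot.read_state(); R=np.array(s["tcp_rot"]); d=R.T@(np.array([x,y,z])-s["position"])*1000
    a=np.degrees(np.arctan2(R[1,1],R[0,1])); out=f"d_tool {d.round(1)}"
    if yaw is not None:
        e=(a-yaw+90)%180-90   # roll about down axis lowers world yaw
        r=np.radians(e); c,s_=np.cos(r),np.sin(r)
        out+=f" | roll {r:.3f} | after roll d_tool {np.array([c*d[0]+s_*d[1],-s_*d[0]+c*d[1],d[2]]).round(1)}"
    print(out, "yaw",a.round(1))
E
python3 - <<'E'
from h import *
z=np.load("top0.npz"); t,d=z["t"],z["d"]
c=cv2.resize(t[165:265,300:460],None,fx=5,fy=5,interpolation=cv2.INTER_CUBIC); save(c,"crop0")
P=lambda u,v:cloud("top",d,np.add.outer(abs(np.arange(400)-v)<3,np.zeros(640,bool))&np.add.outer(np.zeros(400,bool),abs(np.arange(640)-u)<3)|0>0)
for u,v in [(417,190),(384,216),(409,213),(445,218),(389,243),(417,245),(359,213)]:
    m=np.zeros(d.shape,bool); m[v-9:v+10,u-9:u+10]=1
    p=cloud("top",d,m); h=p[p[:,2]>.058]; b=p[(p[:,2]>.035)]; print((u,v),len(h),np.median(h,0).round(3) if len(h) else None,b.mean(0).round(3))
print(np.array(bot.camera_model("wrist")["tool_from_camera"]).round(3), bot.camera_model("wrist")["intrinsics"])
plan(.45,-.30,.30); plan(.45,-.30,.30,90)
E
```

```text
(417, 190) 20 [ 0.585 -0.275  0.074] [ 0.585 -0.275  0.05 ]
(384, 216) 17 [ 0.502 -0.17   0.074] [ 0.504 -0.17   0.049]
(409, 213) 17 [ 0.51  -0.251  0.072] [ 0.51  -0.251  0.049]
(445, 218) 18 [ 0.491 -0.358  0.073] [ 0.492 -0.357  0.049]
(389, 243) 17 [ 0.42  -0.18   0.073] [ 0.42  -0.18   0.049]
(417, 245) 18 [ 0.411 -0.27   0.072] [ 0.411 -0.268  0.049]
(359, 213) 15 [ 0.517 -0.088  0.073] [ 0.516 -0.09   0.049]
[[ 0.    -0.954 -0.298  0.083]
 [ 1.     0.001 -0.001  0.001]
 [ 0.001 -0.298  0.954 -0.188]
 [ 0.     0.     0.     1.   ]] [[281.81152101   0.         322.79142253]
 [  0.         281.81152101 196.07090881]
 [  0.           0.           1.        ]]
d_tool [ 345.9 -209.2 -103.9] yaw -73.5
d_tool [ 345.9 -209.2 -103.9] | roll 0.289 | after roll d_tool [ 272.  -299.1 -103.9] yaw -73.5
```

View pics/crop0.png

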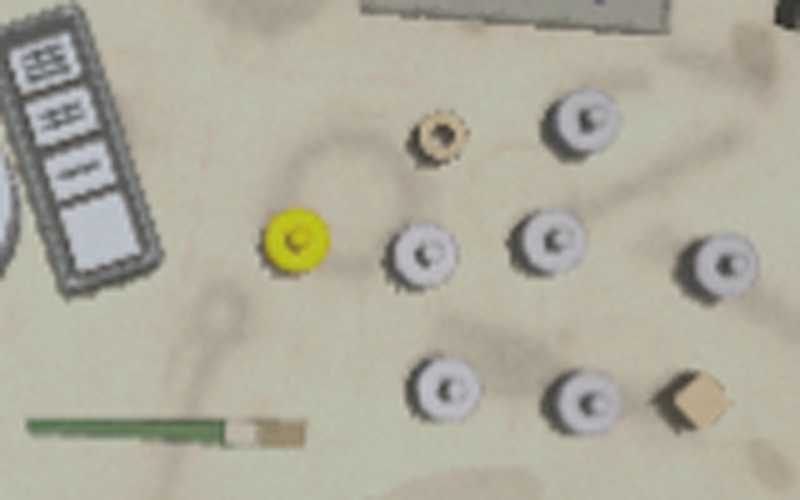

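The crop shows the six steel canisters, the yellow one at crop (297,240), and the tan props. The plain stop key is at crop (100,235) and the three-bar slow key at (45,62). Next I'll fit the dryer pose.

```bash
python3 - <<'E'
from h import *
z=np.load("top0.npz"); t,d=z["t"],z["d"]
m=np.zeros(d.shape,bool); m[155:240,245:345]=1
p=cloud("top",d,m)
k=p[p[:,2]>.108]; print("knob",len(k),k.mean(0).round(4))
q=p[p[:,2]>.064]; l=q[np.hypot(*(q[:,:2]-k[:,:2].mean(0)).T)<.082]; 
(c,r)=cv2.minEnclosingCircle(l[:,:2].astype(np.float32)); print("lid",c,r,l.mean(0).round(4))
con=q[(np.hypot(*(q[:,:2]-k[:,:2].mean(0)).T)>.085)]
print("console",cv2.minAreaRect(con[:,:2].astype(np.float32)),con.mean(0).round(4))
rect=cv2.minAreaRect(con[:,:2].astype(np.float32))
u=pix("top",[0,0,0]) 
for l in ["stop_key_top","fast_key_top","medium_key_top","slow_key_top"]:
    for r in bot.spot_in(l,"top")[:1]: print(l,world("top",r["at"])[0].round(4))
kk=con[con[:,2]>.0835]; print("keys>83.5",len(kk),cv2.minAreaRect(kk[:,:2].astype(np.float32)))
E
```

```text
knob 59 [0.5427 0.1572 0.1228]
lid (0.5434722900390625, 0.15330767631530762) 0.0778694823384285 [0.5417 0.1564 0.0974]
console ((0.576064944267273, 0.04880532994866371), (0.17015564441680908, 0.06573449075222015), 16.38460350036621) [0.5747 0.0481 0.0818]
stop_key_top [0.5238 0.0361 0.0891]
fast_key_top [0.555  0.0435 0.0837]
medium_key_top [0.5933 0.0524 0.0905]
slow_key_top [0.6232 0.0626 0.0932]
keys>83.5 434 ((0.5752686262130737, 0.048554278910160065), (0.1504095196723938, 0.03987782448530197), 16.476083755493164)
```

{"api": "move_arm", "payload": {
  "increments": [
    {"xyz": [25,-20,-22],"roll": 0.06,"grip": 0},
    {"xyz": [25,-20,-22],"roll": 0.06,"grip": 0},
    {"xyz": [30,-25,-22],"roll": 0.06,"grip": 0},
    {"xyz": [30,-25,-22],"roll": 0.06,"grip": 0},
    {"xyz": [30,-25,-22],"roll": 0.05,"grip": 0}
  ]
}}

```text
time_s: 1.27
position: [0.2921, -0.4677, 0.3024]
tcp_rot: [[1.0, -0.005, -0.0], [-0.005, -1.0, 0.0], [-0.0, -0.0, -1.0]]
force: [0.3, -1.0, 0.6]
opening: 0.708
grasp_force: 0.0
```

{"api": "move_arm", "payload": {
  "increments": [
    {"xyz": [25,-30,0],"roll": 0,"grip": 0},
    {"xyz": [25,-30,0],"roll": 0,"grip": 0},
    {"xyz": [25,-30,0],"roll": 0,"grip": 0},
    {"xyz": [25,-30,0],"roll": 0,"grip": 0},
    {"xyz": [25,-30,0],"roll": 0,"grip": 0}
  ]
}}

```text
time_s: 1.68
position: [0.4177, -0.3179, 0.3017]
tcp_rot: [[1.0, -0.001, 0.0], [-0.001, -1.0, -0.001], [0.0, 0.001, -1.0]]
force: [0.9, -0.4, -0.5]
opening: 0.325
grasp_force: 0.0
```

{"api": "move_arm", "payload": {
  "increments": [
    {"xyz": [0,-30,0],"roll": 0,"grip": 0},
    {"xyz": [0,-30,0],"roll": 0,"grip": 0},
    {"xyz": [0,-30,0],"roll": 0,"grip": 0},
    {"xyz": [0,-30,0],"roll": 0,"grip": 0},
    {"xyz": [0,-30,0],"roll": 0,"grip": 0}
  ]
}}

```text
time_s: 2.1
position: [0.4168, -0.168, 0.3015]
tcp_rot: [[1.0, -0.001, 0.0], [-0.001, -1.0, -0.0], [0.0, 0.0, -1.0]]
force: [0.4, 1.2, 0.5]
opening: 0.018
grasp_force: 0.0
```

{"api": "move_arm", "payload": {
  "increments": [
    {"xyz": [22,-40,0],"roll": 0,"grip": 0},
    {"xyz": [22,-40,10],"roll": 0,"grip": 0},
    {"xyz": [22,-40,10],"roll": 0,"grip": 0},
    {"xyz": [22,-40,10],"roll": 0,"grip": 0},
    {"xyz": [22,-40,10],"roll": 0,"grip": 0}
  ]
}}

```text
time_s: 2.52
position: [0.5164, 0.0115, 0.2658]
tcp_rot: [[1.0, -0.001, 0.001], [-0.001, -1.0, -0.0], [0.001, 0.0, -1.0]]
force: [0.0, -0.5, 0.6]
opening: 0.005
grasp_force: 0.0
```

{"api": "move_arm", "payload": {
  "increments": [
    {"xyz": [0,0,20],"roll": -0.1,"grip": 0},
    {"xyz": [0,0,20],"roll": -0.1,"grip": 0},
    {"xyz": [0,0,20],"roll": -0.086,"grip": 0},
    {"xyz": [0,0,10],"roll": 0,"grip": 0},
    {"xyz": [0,0,0],"roll": 0,"grip": 0}
  ]
}}

```text
time_s: 2.93
position: [0.5139, 0.01, 0.1936]
tcp_rot: [[0.96, 0.279, -0.005], [0.279, -0.96, 0.001], [-0.005, -0.002, -1.0]]
force: [0.4, -0.4, -0.2]
opening: 0.006
grasp_force: 0.0
```

```bash
python3 - <<'E'
from h import *
p=lambda *a:print(*a)
t,d=bot.capture("wrist"); save(t,"w0"); s=bot.read_state(); print(s["position"])
for l in ["stop_key_top","slow_key_top","lid_knob","lid"]:
    for r in bot.spot_in(l,"wrist")[:1]:
        w=world("wrist",r["at"])[0]; print(l,round(r["conf"],2),w.round(4))
m=np.ones(d.shape,bool); c=cloud("wrist",d,m); c=c[(c[:,2]>.06)&(c[:,2]<.13)]
for lo,hi,n in [(.0845,.0935,"keys"),(.066,.0935,"console")]:
    ko=c[(c[:,2]>lo)&(c[:,2]<hi)]; u=(ko[:,:2]-[.5575,.1099])@np.array([[.959,-.282],[.282,.959]]); ko=ko[(u[:,1]<-.03)&(abs(u[:,0])<.1)&(u[:,1]>-.11)]
    print(n,len(ko),cv2.minAreaRect(ko[:,:2].astype(np.float32)),np.median(ko[:,2]))
plan(.5266,.0341,.095,106.4,s)
E
```

```text
[0.5150849  0.00956684 0.19504962]
stop_key_top 0.56 [0.5249 0.0289 0.092 ]
slow_key_top 0.93 [0.6296 0.0571 0.0938]
lid_knob 0.89 [0.5502 0.1482 0.0993]
lid 0.82 [0.5483 0.1516 0.0975]
keys 3154 ((0.57373046875, 0.04428159445524216), (0.14106594026088715, 0.03990451246500015), 16.293821334838867) 0.09245641698041834
console 9118 ((0.5791141390800476, 0.04604513198137283), (0.16853970289230347, 0.06613568216562271), 16.555538177490234) 0.08059292784633695
d_tool [ 18.1 -20.2 100. ] | roll -0.004 | after roll d_tool [ 18.2 -20.2 100. ] yaw -73.8
```

View pics/w0.png

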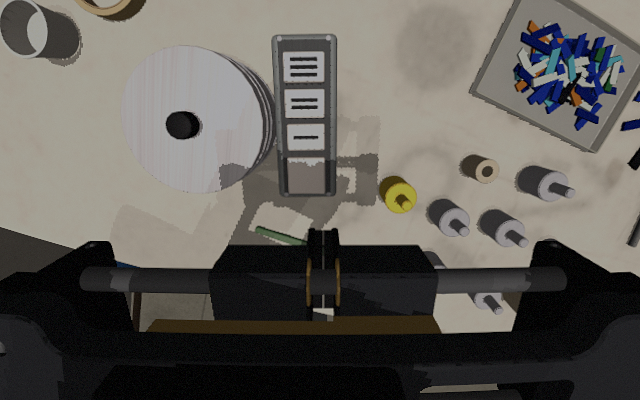

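Wrist view: plain stop key at (305,175), bars on the other three keys (slow on top at (303,67)), and the knob at (183,125). Moving over the stop key.

{"api": "move_arm", "payload": {
  "increments": [
    {"xyz": [9,-11,25],"roll": 0,"grip": 0},
    {"xyz": [9,-11,25],"roll": 0,"grip": 0},
    {"xyz": [0,0,25],"roll": 0,"grip": 0},
    {"xyz": [0,0,20],"roll": 0,"grip": 0},
    {"xyz": [0,0,3],"roll": 0,"grip": 0}
  ]
}}

```text
time_s: 3.6
position: [0.5251, 0.0359, 0.0957]
tcp_rot: [[0.96, 0.28, -0.005], [0.28, -0.96, 0.001], [-0.004, -0.002, -1.0]]
force: [0.1, -0.0, 0.1]
opening: 0.004
grasp_force: 0.0
```

{"api": "move_arm", "payload": {
  "increments": [
    {"xyz": [0,0,4],"roll": 0,"grip": 0},
    {"xyz": [0,0,4],"roll": 0,"grip": 0},
    {"xyz": [0,0,4],"roll": 0,"grip": 0},
    {"xyz": [0,0,0],"roll": 0,"grip": 0},
    {"xyz": [0,0,0],"roll": 0,"grip": 0}
  ]
}}

```text
time_s: 4.02
position: [0.5273, 0.0355, 0.0865]
tcp_rot: [[0.96, 0.281, 0.001], [0.281, -0.96, -0.0], [0.001, 0.001, -1.0]]
force: [-0.6, -0.6, 0.4]
opening: 0.008
grasp_force: 0.0
```

{"api": "move_arm", "payload": {
  "increments": [
    {"xyz": [0,0,3],"roll": 0,"grip": 0},
    {"xyz": [0,0,3],"roll": 0,"grip": 0},
    {"xyz": [0,0,0],"roll": 0,"grip": 0},
    {"xyz": [0,0,0],"roll": 0,"grip": 0}
  ]
}}

```text
time_s: 4.35
position: [0.5266, 0.0357, 0.0796]
tcp_rot: [[0.96, 0.281, -0.0], [0.281, -0.96, 0.0], [-0.0, -0.0, -1.0]]
force: [-0.1, -0.7, -0.5]
opening: 0.005
grasp_force: 0.0
```

{"api": "move_arm", "payload": {
  "increments": [
    {"xyz": [0,0,2],"roll": 0,"grip": 0},
    {"xyz": [0,0,0],"roll": 0,"grip": 0},
    {"xyz": [0,0,0],"roll": 0,"grip": 0}
  ]
}}

```text
time_s: 4.6
position: [0.5267, 0.0358, 0.0776]
tcp_rot: [[0.96, 0.281, -0.0], [0.281, -0.96, 0.0], [-0.0, -0.0, -1.0]]
force: [-0.3, -0.1, 1.0]
opening: 0.007
grasp_force: 0.0
```

{"api": "move_arm", "payload": {
  "increments": [
    {"xyz": [0,0,1],"roll": 0,"grip": 0},
    {"xyz": [0,0,0],"roll": 0,"grip": 0},
    {"xyz": [0,0,0],"roll": 0,"grip": 0}
  ]
}}

```text
time_s: 4.85
position: [0.5268, 0.0357, 0.0767]
tcp_rot: [[0.96, 0.281, -0.0], [0.281, -0.96, 0.0], [-0.0, -0.0, -1.0]]
force: [-0.4, 0.4, -0.9]
opening: 0.005
grasp_force: 0.0
```

```bash
python3 - <<'E'
from h import *
s=bot.read_state(); print(s["position"],s["force"])
t,d=bot.capture("scene"); save(cv2.resize(t[160:260,240:400],None,fx=5,fy=5,interpolation=cv2.INTER_CUBIC),"s1")
t,d=bot.capture("top"); 
m=np.zeros(d.shape,bool); m[155:240,300:345]=1
p=cloud("top",d,m); o=np.array([.5575,.1099]); 
for n,x in [("stop",-51),("fast",-11),("med",23),("slow",57)]:
    u=(p[:,:2]-o)@np.array([[.959,-.282],[.282,.959]]); q=p[(abs(u[:,0]-x/1e3)<.010)&(abs(u[:,1]+.064)<.014)]; print(n,len(q),np.percentile(q[:,2],[10,50,90]).round(4))
E
```

```text
[0.52680415 0.03570347 0.07670602] [-0.37728338  0.40808486 -0.86195674]
stop 119 [0.4449 0.4469 0.4494]
fast 51 [0.4223 0.4318 0.4381]
med 3 [0.0872 0.0886 0.09  ]
slow 55 [0.0877 0.0901 0.093 ]
```

View pics/s1.png

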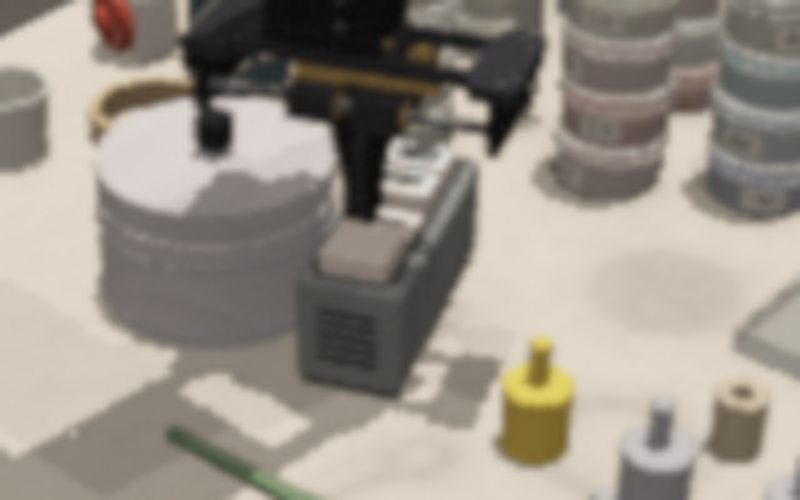

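```bash
python3 - <<'E'
from h import *
o=np.array([.5575,.1099]); ex=np.array([.959,.282]); ey=np.array([-.282,.959])
f=lambda P:((pix("scene",P)-[240,160])*5+2).round()
print("tcp",f([.5268,.0357,.0767]))
for x in (-71,-31,-25,3):
  for y in (-84,-44): print(x,y,f(np.r_[o+ex*x/1e3+ey*y/1e3,.089]))
print(f([.5434,.1578,.122]), f([.5170,-.088,.073]))
E
```

```text
tcp [[360. 252.]]
-71 -84 [[384. 259.]]
-71 -44 [[317. 246.]]
-31 -84 [[405. 224.]]
-31 -44 [[340. 212.]]
-25 -84 [[408. 219.]]
-25 -44 [[344. 207.]]
3 -84 [[422. 196.]]
3 -44 [[359. 185.]]
[[210. 114.]] [[534. 336.]]
```

```bash
python3 - <<'E'
from h import *
t,d=bot.capture("scene")
for cx,cy in [(362,210),(362,200),(362,170),(362,225),(365,240),(365,255),(350,265),(385,265),(400,215),(415,180),(420,150),(340,380)]:
    u,v=round(240+(cx-2)/5),round(160+(cy-2)/5); m=np.zeros(d.shape,bool); m[v,u]=1
    print((cx,cy),t[v,u],cloud("scene",d,m).round(4))
E
```

```text
(362, 210) [25 25 24] [[0.5199 0.0294 0.1095]]
(362, 200) [23 22 23] [[0.52   0.0296 0.116 ]]
(362, 170) [24 23 22] [[0.5165 0.0273 0.138 ]]
(362, 225) [141 131 123] [[0.5342 0.0392 0.0888]]
(365, 240) [153 142 134] [[0.5238 0.0285 0.0878]]
(365, 255) [151 141 132] [[0.5081 0.0176 0.0898]]
(350, 265) [132 123 115] [[0.5033 0.0245 0.083 ]]
(385, 265) [120 112 104] [[0.5122 0.0066 0.085 ]]
(400, 215) [204 197 188] [[0.5667 0.033  0.0818]]
(415, 180) [168 165 160] [[0.5942 0.0408 0.0902]]
(420, 150) [104 101  99] [[0.6272 0.059  0.0898]]
(340, 380) [65 63 60] [[0.4945 0.0249 0.0077]]
```

Depth shows the fingertips about 28 mm above the reported TCP. The key is still up (0.089) and the fast key is still down, so I'll descend until I feel contact.

{"api": "move_arm", "payload": {
  "increments": [
    {"xyz": [0,0,5],"roll": 0,"grip": 0},
    {"xyz": [0,0,4],"roll": 0,"grip": 0},
    {"xyz": [0,0,0],"roll": 0,"grip": 0},
    {"xyz": [0,0,0],"roll": 0,"grip": 0}
  ]
}}

```text
time_s: 5.33
position: [0.5264, 0.0358, 0.0672]
tcp_rot: [[0.96, 0.281, -0.001], [0.281, -0.96, 0.0], [-0.001, -0.0, -1.0]]
force: [-0.3, 0.1, -0.4]
opening: 0.008
grasp_force: 0.0
```

```bash
cat >> h.py <<'E'
def tip():
    s=bot.read_state(); t,d=bot.capture("scene"); m=np.ones(d.shape,bool); p=cloud("scene",d,m)
    q=(p-s["position"])@np.array(s["tcp_rot"]); dark=t[d>0].max(1)<60
    a=q[(abs(q[:,0])<.012)&(abs(q[:,1])<.065)&(q[:,2]<.03)&(q[:,2]>-.09)&dark]; print("tool z of dark finger pts: max pct",np.percentile(a[:,2],[90,98,100]).round(4),"y range",np.percentile(a[:,1],[2,98]).round(3),len(a)); return s
E
python3 -c "
from h import *
s=tip(); print(s['position'],s['force'])"
```

```text
tool z of dark finger pts: max pct [-0.0377 -0.0316 -0.0304] y range [-0.01   0.017] 124
[0.52641013 0.03576973 0.06723295] [-0.32690948  0.10956924 -0.35767195]
```

{"api": "move_arm", "payload": {
  "increments": [
    {"xyz": [0,0,4],"roll": 0,"grip": 0},
    {"xyz": [0,0,0],"roll": 0,"grip": 0},
    {"xyz": [0,0,3],"roll": 0,"grip": 0},
    {"xyz": [0,0,0],"roll": 0,"grip": 0}
  ]
}}

```text
time_s: 5.72
position: [0.5269, 0.0357, 0.0607]
tcp_rot: [[0.96, 0.281, 0.0], [0.281, -0.96, 0.0], [0.0, 0.0, -1.0]]
force: [0.4, -0.3, 2.6]
opening: 0.007
grasp_force: 1.8
```

{"api": "move_arm", "payload": {
  "increments": [
    {"xyz": [0,0,2],"roll": 0,"grip": 0},
    {"xyz": [0,0,0],"roll": 0,"grip": 0},
    {"xyz": [0,0,0],"roll": 0,"grip": 0}
  ]
}}

```text
time_s: 5.97
position: [0.5268, 0.0357, 0.0585]
tcp_rot: [[0.96, 0.281, -0.0], [0.281, -0.96, 0.0], [-0.0, -0.0, -1.0]]
force: [-1.2, -0.4, -0.6]
opening: 0.004
grasp_force: 0.0
```

{"api": "move_arm", "payload": {
  "increments": [
    {"xyz": [0,0,2],"roll": 0,"grip": 0},
    {"xyz": [0,0,0],"roll": 0,"grip": 0},
    {"xyz": [0,0,0],"roll": 0,"grip": 0}
  ]
}}

```text
time_s: 6.22
position: [0.5267, 0.0357, 0.0565]
tcp_rot: [[0.96, 0.281, -0.0], [0.281, -0.96, 0.0], [-0.0, -0.0, -1.0]]
force: [-0.9, 1.0, 0.0]
opening: 0.004
grasp_force: 0.0
```

{"api": "move_arm", "payload": {
  "increments": [
    {"xyz": [0,0,2],"roll": 0,"grip": 0},
    {"xyz": [0,0,0],"roll": 0,"grip": 0},
    {"xyz": [0,0,0],"roll": 0,"grip": 0}
  ]
}}

```text
time_s: 6.47
position: [0.5267, 0.0357, 0.0546]
tcp_rot: [[0.96, 0.281, -0.0], [0.281, -0.96, 0.0], [-0.0, -0.0, -1.0]]
force: [0.6, -0.0, -1.1]
opening: 0.003
grasp_force: 0.0
```

{"api": "move_arm", "payload": {
  "increments": [
    {"xyz": [0,0,1],"roll": 0,"grip": 0},
    {"xyz": [0,0,0],"roll": 0,"grip": 0},
    {"xyz": [0,0,0],"roll": 0,"grip": 0}
  ]
}}

```text
time_s: 6.72
position: [0.527, 0.0357, 0.0539]
tcp_rot: [[0.96, 0.281, 0.0], [0.281, -0.96, -0.0], [0.0, 0.0, -1.0]]
force: [-0.1, -0.6, 1.6]
opening: 0.003
grasp_force: 0.9
```

```bash
python3 -c "
from h import *
s=tip(); print(s['position'],s['force'])
t,d=bot.capture('scene')
for cx,cy in [(365,240),(365,255),(365,270),(350,265),(385,265),(400,215),(400,205),(415,180),(420,150)]:
    u,v=round(240+(cx-2)/5),round(160+(cy-2)/5); m=np.zeros(d.shape,bool); m[v,u]=1
    print((cx,cy),cloud('scene',d,m).round(4))
"
```

```text
tool z of dark finger pts: max pct [-0.0378 -0.0315 -0.0291] y range [-0.01   0.016] 123
[0.5269625  0.03570172 0.05390567] [-0.06396395 -0.64999537  1.55674158]
(365, 240) [[0.52   0.0258 0.0907]]
(365, 255) [[0.5195 0.0254 0.0809]]
(365, 270) [[0.5075 0.017  0.0802]]
(350, 265) [[0.5059 0.0263 0.0809]]
(385, 265) [[0.5161 0.0092 0.082 ]]
(400, 215) [[0.5546 0.025  0.0906]]
(400, 205) [[0.5643 0.0316 0.0904]]
(415, 180) [[0.5917 0.0392 0.0919]]
(420, 150) [[ 0.5085 -0.0172  0.1691]]
```

Stop key is fully down (0.080) and the fast key has popped up (0.0905). The fingers end about 26 mm above the reported TCP when shut. Next I raise, open, and check at the knob.

{"api": "move_arm", "payload": {
  "increments": [
    {"xyz": [0,0,-30],"roll": 0,"grip": 55},
    {"xyz": [0,0,-35],"roll": 0,"grip": 55},
    {"xyz": [0,0,-35],"roll": 0,"grip": 55},
    {"xyz": [12,-27,0],"roll": 0,"grip": 55},
    {"xyz": [12,-27,0],"roll": 0,"grip": 55}
  ]
}}

```text
time_s: 7.23
position: [0.5369, 0.0937, 0.1564]
tcp_rot: [[0.961, 0.278, 0.006], [0.278, -0.961, -0.0], [0.006, 0.002, -1.0]]
force: [0.6, -0.4, -1.0]
opening: 0.294
grasp_force: 0.0
```

{"api": "move_arm", "payload": {
  "increments": [
    {"xyz": [12,-27,0],"roll": 0,"grip": 55},
    {"xyz": [13,-27,0],"roll": 0,"grip": 55},
    {"xyz": [0,0,0],"roll": 0,"grip": 55},
    {"xyz": [0,0,0],"roll": 0,"grip": 55}
  ]
}}

```text
time_s: 7.57
position: [0.5432, 0.1544, 0.1535]
tcp_rot: [[0.959, 0.284, -0.0], [0.284, -0.959, -0.0], [-0.0, 0.0, -1.0]]
force: [-0.6, -0.0, -0.8]
opening: 0.531
grasp_force: 0.0
```

```bash
python3 -c "
from h import *
s=tip(); print(s['position'],s['force'],s['opening'])
t,d=bot.capture('wrist'); save(t,'w1')
m=np.ones(d.shape,bool); c=cloud('wrist',d,m)
r=np.hypot(c[:,0]-.543,c[:,1]-.156); k=c[(r<.03)&(c[:,2]>.115)&(c[:,2]<.135)]; print('knob w',len(k),k.mean(0) if len(k) else 0)
l=c[(r<.09)&(c[:,2]>.066)&(c[:,2]<.11)]; print('lid',cv2.minEnclosingCircle(l[:,:2].astype(np.float32)))
for r in bot.spot_in('lid_knob','wrist')[:1]: print(world('wrist',r['at']),r['conf'])
t,d=bot.capture('scene'); save(cv2.resize(t[150:270,230:390],None,fx=5,fy=5,interpolation=cv2.INTER_CUBIC)[:600],'s2')
"
```

```text
tool z of dark finger pts: max pct [-0.0363 -0.0304 -0.0282] y range [-0.034  0.04 ] 184
[0.54323233 0.15444611 0.15349391] [-0.63990582 -0.04887398 -0.7895284 ] 0.5307497965427188
knob w 713 [0.54342853 0.15568163 0.12128766]
lid ((0.5456348657608032, 0.14680397510528564), 0.08117629587650299)
[[0.55263157 0.15497765 0.09358987]] 0.65
```

View pics/s2.png

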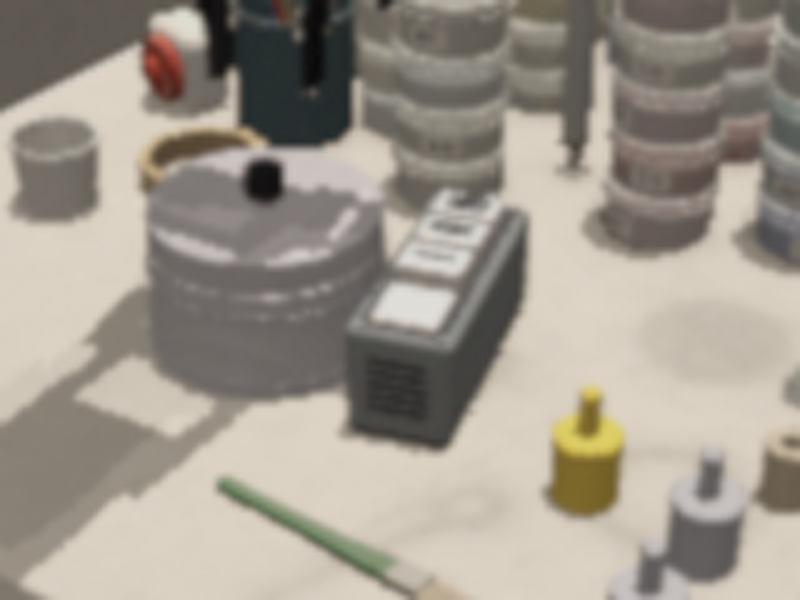

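The view shows open fingertips straddling the knob line at (225,50) and (315,90), also about 27 mm above the reported TCP. I treat the tip as TCP + 26 mm and go down on the knob.

{"api": "move_arm", "payload": {
  "increments": [
    {"xyz": [0,-2,25],"roll": 0,"grip": 55},
    {"xyz": [0,0,25],"roll": 0,"grip": 55},
    {"xyz": [0,0,15],"roll": 0,"grip": 55},
    {"xyz": [0,0,10],"roll": 0,"grip": 55},
    {"xyz": [0,0,4],"roll": 0,"grip": 55}
  ]
}}

```text
time_s: 8.18
position: [0.5419, 0.154, 0.0732]
tcp_rot: [[0.96, 0.28, -0.003], [0.28, -0.96, -0.0], [-0.003, -0.001, -1.0]]
force: [-0.2, -0.7, -0.3]
opening: 0.55
grasp_force: 0.0
```

{"api": "move_arm", "payload": {
  "increments": [
    {"xyz": [0,0,0],"roll": 0,"grip": 55},
    {"xyz": [0,0,0],"roll": 0,"grip": 10},
    {"xyz": [0,0,0],"roll": 0,"grip": 10},
    {"xyz": [0,0,0],"roll": 0,"grip": 10},
    {"xyz": [0,0,0],"roll": 0,"grip": 10}
  ]
}}

```text
time_s: 8.6
position: [0.5436, 0.1552, 0.0756]
tcp_rot: [[0.96, 0.281, 0.002], [0.281, -0.96, 0.0], [0.002, 0.0, -1.0]]
force: [-0.7, 2.9, 0.5]
opening: 0.338
grasp_force: 1.9
```

{"api": "move_arm", "payload": {
  "increments": [
    {"xyz": [0,0,0],"roll": 0,"grip": 10},
    {"xyz": [0,0,0],"roll": 0,"grip": 10},
    {"xyz": [0,0,0],"roll": 0,"grip": 10}
  ]
}}

```text
time_s: 8.85
position: [0.5434, 0.1555, 0.0756]
tcp_rot: [[0.96, 0.281, 0.001], [0.281, -0.96, 0.001], [0.002, -0.0, -1.0]]
force: [-1.2, 2.8, 5.6]
opening: 0.288
grasp_force: 30.0
```

{"api": "move_arm", "payload": {
  "increments": [
    {"xyz": [0,0,-6],"roll": 0,"grip": 10},
    {"xyz": [0,0,-10],"roll": 0,"grip": 10},
    {"xyz": [0,0,-15],"roll": 0,"grip": 10},
    {"xyz": [0,0,-20],"roll": 0,"grip": 10},
    {"xyz": [0,0,-9],"roll": 0,"grip": 10}
  ]
}}

```text
time_s: 9.27
position: [0.5439, 0.1549, 0.1368]
tcp_rot: [[0.96, 0.281, 0.003], [0.281, -0.96, -0.0], [0.003, 0.001, -1.0]]
force: [1.3, -0.1, -1.3]
opening: 0.288
grasp_force: 30.0
```

{"api": "move_arm", "payload": {
  "increments": [
    {"xyz": [-9,-16,0],"roll": 0,"grip": 10},
    {"xyz": [-14,-24,0],"roll": 0,"grip": 10},
    {"xyz": [-16,-28,0],"roll": 0,"grip": 10},
    {"xyz": [-16,-28,0],"roll": 0,"grip": 10},
    {"xyz": [-14,-26,0],"roll": 0,"grip": 10}
  ]
}}

```text
time_s: 9.68
position: [0.4406, 0.2532, 0.1347]
tcp_rot: [[0.96, 0.28, -0.001], [0.28, -0.96, -0.0], [-0.001, 0.0, -1.0]]
force: [0.1, -0.1, -2.1]
opening: 0.29
grasp_force: 30.0
```

{"api": "move_arm", "payload": {
  "increments": [
    {"xyz": [-13,-24,0],"roll": 0,"grip": 10},
    {"xyz": [-10,-16,10],"roll": 0,"grip": 10},
    {"xyz": [0,0,25],"roll": 0,"grip": 10},
    {"xyz": [0,0,25],"roll": 0,"grip": 10},
    {"xyz": [0,0,25],"roll": 0,"grip": 10}
  ]
}}

```text
time_s: 10.1
position: [0.4093, 0.2853, 0.0495]
tcp_rot: [[0.959, 0.282, 0.002], [0.282, -0.959, 0.001], [0.002, 0.0, -1.0]]
force: [0.5, -0.4, -3.4]
opening: 0.288
grasp_force: 30.0
```

{"api": "move_arm", "payload": {
  "increments": [
    {"xyz": [0,0,20],"roll": 0,"grip": 10},
    {"xyz": [0,0,12],"roll": 0,"grip": 10},
    {"xyz": [0,0,0],"roll": 0,"grip": 10},
    {"xyz": [0,0,0],"roll": 0,"grip": 10}
  ]
}}

```text
time_s: 10.43
position: [0.4089, 0.2845, 0.0174]
tcp_rot: [[0.96, 0.281, -0.001], [0.281, -0.96, -0.001], [-0.001, 0.0, -1.0]]
force: [0.9, 0.3, -3.3]
opening: 0.287
grasp_force: 30.0
```

```bash
python3 -c "
from h import *
s=bot.read_state(); print(s['position'],s['force'],s['opening'],s['grasp_force'])
t,d=bot.capture('top'); save(t[130:300,170:470],'t2'); np.savez('t2',t=t,d=d)
M=np.zeros(d.shape,bool); M[170:245,240:310]=1
c=cloud('top',d,M); r=c[(c[:,2]>.066)&(c[:,2]<.082)]; r=r[np.hypot(r[:,0]-.543,r[:,1]-.156)<.082]
print(len(r)); 
A=np.c_[2*r[:,:2],np.ones(len(r))]; x=np.linalg.lstsq(A,(r[:,:2]**2).sum(1),rcond=None)[0]; print('rim centre',x[:2],np.sqrt(x[2]+x[0]**2+x[1]**2), cv2.minEnclosingCircle(r[:,:2].astype(np.float32)))
"
```

```text
[0.40891852 0.28448107 0.01738373] [ 0.85095542  0.30148119 -3.33573751] 0.28689111909397297 29.99947875738144
355
rim centre [0.54300602 0.15702606] 0.07066299942963467 ((0.5444503426551819, 0.15324026346206665), 0.07892868667840958)
```

View pics/t2.png

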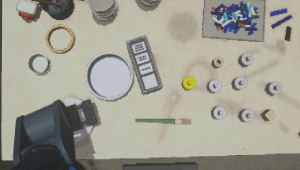

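Lid is in the hand at the lower left of the view, and the drum is open at (110,77) of the crop. Lowering the lid to the bench.

{"api": "move_arm", "payload": {
  "increments": [
    {"xyz": [0,0,5],"roll": 0,"grip": 10},
    {"xyz": [0,0,3],"roll": 0,"grip": 10},
    {"xyz": [0,0,1],"roll": 0,"grip": 10},
    {"xyz": [0,0,0],"roll": 0,"grip": 10}
  ]
}}

```text
time_s: 10.82
position: [0.4092, 0.2847, 0.0089]
tcp_rot: [[0.96, 0.281, 0.0], [0.281, -0.96, 0.0], [0.0, -0.0, -1.0]]
force: [0.7, -0.2, -3.1]
opening: 0.294
grasp_force: 30.0
```

{"api": "move_arm", "payload": {
  "increments": [
    {"xyz": [0,0,1],"roll": 0,"grip": 10},
    {"xyz": [0,0,0],"roll": 0,"grip": 10},
    {"xyz": [0,0,0],"roll": 0,"grip": 10}
  ]
}}

```text
time_s: 11.07
position: [0.4092, 0.2847, 0.0079]
tcp_rot: [[0.96, 0.281, 0.0], [0.281, -0.96, 0.0], [0.0, -0.0, -1.0]]
force: [-0.7, -0.2, -3.3]
opening: 0.287
grasp_force: 30.0
```

{"api": "move_arm", "payload": {
  "increments": [
    {"xyz": [0,0,1],"roll": 0,"grip": 10},
    {"xyz": [0,0,0],"roll": 0,"grip": 10},
    {"xyz": [0,0,0],"roll": 0,"grip": 10}
  ]
}}

```text
time_s: 11.32
position: [0.4093, 0.2847, 0.0076]
tcp_rot: [[0.96, 0.281, 0.001], [0.281, -0.96, 0.0], [0.001, -0.0, -1.0]]
force: [-0.6, -0.9, 6.2]
opening: 0.291
grasp_force: 30.0
```

{"api": "move_arm", "payload": {
  "increments": [
    {"xyz": [0,0,0.7],"roll": 0,"grip": 10},
    {"xyz": [0,0,0],"roll": 0,"grip": 10},
    {"xyz": [0,0,0],"roll": 0,"grip": 10}
  ]
}}

```text
time_s: 11.57
position: [0.4093, 0.2847, 0.0075]
tcp_rot: [[0.96, 0.281, 0.001], [0.281, -0.96, 0.0], [0.001, -0.0, -1.0]]
force: [-1.7, -0.9, 11.0]
opening: 0.294
grasp_force: 30.0
```

Lid is seated flat on the bench. Releasing and heading to the nearest steel canister, A at about (0.5025,-0.1715), well clear of the yellow one at y=-0.088.

{"api": "move_arm", "payload": {
  "increments": [
    {"xyz": [0,0,-1],"roll": 0,"grip": 50},
    {"xyz": [0,0,0],"roll": 0,"grip": 50},
    {"xyz": [0,0,0],"roll": 0,"grip": 50},
    {"xyz": [0,0,0],"roll": 0,"grip": 50}
  ]
}}

```text
time_s: 11.9
position: [0.4093, 0.2847, 0.007]
tcp_rot: [[0.96, 0.281, 0.0], [0.281, -0.96, 0.0], [0.0, -0.0, -1.0]]
force: [-0.7, -0.5, -0.6]
opening: 0.469
grasp_force: 0.0
```

{"api": "move_arm", "payload": {
  "increments": [
    {"xyz": [0,0,-10],"roll": 0,"grip": 50},
    {"xyz": [0,0,-30],"roll": 0,"grip": 50},
    {"xyz": [0,0,-35],"roll": 0,"grip": 40},
    {"xyz": [0,0,-35],"roll": 0,"grip": 40},
    {"xyz": [0,0,-33],"roll": 0,"grip": 40}
  ]
}}

```text
time_s: 12.32
position: [0.4088, 0.2846, 0.1521]
tcp_rot: [[0.96, 0.281, -0.0], [0.281, -0.96, -0.0], [-0.0, -0.0, -1.0]]
force: [0.1, 0.6, 0.6]
opening: 0.417
grasp_force: 0.0
```

{"api": "move_arm", "payload": {
  "increments": [
    {"xyz": [-3,35,0],"roll": 0,"grip": 40},
    {"xyz": [-3,36,0],"roll": 0,"grip": 40},
    {"xyz": [-3,36,0],"roll": 0,"grip": 40},
    {"xyz": [-3,36,0],"roll": 0,"grip": 40},
    {"xyz": [-3,36,0],"roll": 0,"grip": 40}
  ]
}}

```text
time_s: 12.73
position: [0.445, 0.1073, 0.1508]
tcp_rot: [[0.959, 0.282, 0.001], [0.282, -0.959, 0.0], [0.001, 0.0, -1.0]]
force: [1.1, 0.3, 0.2]
opening: 0.399
grasp_force: 0.0
```

{"api": "move_arm", "payload": {
  "increments": [
    {"xyz": [-3,36,0],"roll": 0,"grip": 40},
    {"xyz": [-3,36,0],"roll": 0,"grip": 40},
    {"xyz": [-3,36,0],"roll": 0,"grip": 40},
    {"xyz": [-3,36,0],"roll": 0,"grip": 40},
    {"xyz": [-3,36,0],"roll": 0,"grip": 40}
  ]
}}

```text
time_s: 13.15
position: [0.4811, -0.0701, 0.1506]
tcp_rot: [[0.96, 0.281, 0.0], [0.281, -0.96, 0.0], [0.0, 0.0, -1.0]]
force: [-0.1, -0.4, 0.1]
opening: 0.397
grasp_force: 0.0
```

{"api": "move_arm", "payload": {
  "increments": [
    {"xyz": [-3,36,0],"roll": 0,"grip": 40},
    {"xyz": [-3,36,10],"roll": 0,"grip": 40},
    {"xyz": [-2,30,15],"roll": 0,"grip": 40},
    {"xyz": [0,0,10],"roll": 0,"grip": 40},
    {"xyz": [0,0,0],"roll": 0,"grip": 40}
  ]
}}

```text
time_s: 13.57
position: [0.5009, -0.1692, 0.1134]
tcp_rot: [[0.961, 0.278, -0.003], [0.278, -0.961, 0.002], [-0.003, -0.003, -1.0]]
force: [-1.2, 0.1, 0.8]
opening: 0.401
grasp_force: 0.0
```

```bash
cat >> h.py <<'E'
OFF=np.array([.0005,-.0015])
def cans(d=None,t=None):
    """stem tops found in the top camera, robot coords, with colour"""
    if d is None: t,d=bot.capture("top")
    m=np.zeros(d.shape,bool); m[150:265,250:470]=1
    K,D,M=cam("top"); p=np.full(d.shape+(3,),np.nan); p[m&(d>0)]=cloud("top",d,m)
    s=np.nan_to_num(p[...,2]); out=[]
    n,lab,st,ce=cv2.connectedComponentsWithStats(((s>.058)&(s<.082)).astype(np.uint8))
    for i in range(1,n):
        if 8<=st[i,4]<=40:
            q=np.median(p[lab==i],0); col=np.median(t[lab==i],0); out.append(q); print(q[:2].round(4)+OFF,"z",q[2].round(3),"n",st[i,4],"yellow" if col[2]<.6*col[0] else "grey",ce[i].round())
    return out
E
python3 -c "
from h import *
s=bot.read_state(); print(s['position'],s['opening'],s['joint_positions'])
t,d=bot.capture('top'); z=np.load('t2.npz'); cans(z['d'],z['t']); print('now'); cans(d,t)
t,d=bot.capture('wrist'); save(t,'w2'); c=cloud('wrist',d,np.ones(d.shape,bool)); k=c[(np.hypot(c[:,0]-.5025,c[:,1]+.1715)<.02)&(c[:,2]>.06)&(c[:,2]<.085)]; print('wrist stem',len(k),k.mean(0) if len(k) else 0)
plan(.5025,-.1715,.0235,s=s)
"
```

```text
[ 0.50085708 -0.16922348  0.11344026] 0.40112314938857757 [-3.07942059e+01  2.97433490e+01  1.00294478e+02  1.16468567e-02
  5.01921687e+01  4.30644481e+01]
[ 0.5859 -0.2772] z 0.073 n 20 grey [419. 188.]
[ 0.5157 -0.0914] z 0.072 n 14 yellow [359. 212.]
[ 0.5112 -0.2524] z 0.074 n 16 grey [412. 212.]
[ 0.5042 -0.1717] z 0.073 n 18 grey [386. 216.]
[ 0.4912 -0.3594] z 0.071 n 20 grey [447. 218.]
[ 0.4202 -0.1812] z 0.075 n 18 grey [390. 243.]
[ 0.4114 -0.2713] z 0.073 n 19 grey [419. 245.]
now
[ 0.586  -0.2779] z 0.071 n 20 grey [419. 188.]
[ 0.4916 -0.359 ] z 0.072 n 20 grey [447. 218.]
wrist stem 224 [ 0.50562431 -0.17130297  0.07129083]
d_tool [ 1.2  2.9 89.9] yaw -73.9
```

View pics/w2.png

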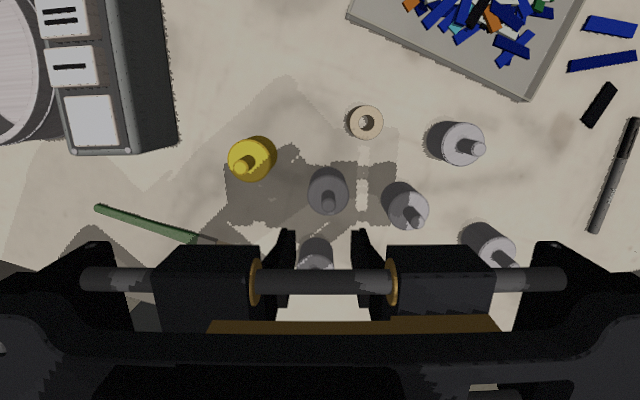

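Wrist view: canister A is at (328,190) between the fingers, grey; the yellow one at (250,160) is clear.

{"api": "move_arm", "payload": {
  "increments": [
    {"xyz": [2,3,25],"roll": 0,"grip": 40},
    {"xyz": [0,0,25],"roll": 0,"grip": 40},
    {"xyz": [0,0,25],"roll": 0,"grip": 40},
    {"xyz": [0,0,13],"roll": 0,"grip": 40},
    {"xyz": [0,0,2],"roll": 0,"grip": 40}
  ]
}}

```text
time_s: 14.08
position: [0.5032, -0.168, 0.0236]
tcp_rot: [[0.959, 0.283, -0.004], [0.283, -0.959, 0.003], [-0.003, -0.004, -1.0]]
force: [-0.3, 0.4, -0.0]
opening: 0.398
grasp_force: 0.0
```

{"api": "move_arm", "payload": {
  "increments": [
    {"xyz": [0,0,0],"roll": 0,"grip": 40},
    {"xyz": [0,0,0],"roll": 0,"grip": 0},
    {"xyz": [0,0,0],"roll": 0,"grip": 0},
    {"xyz": [0,0,0],"roll": 0,"grip": 0},
    {"xyz": [0,0,0],"roll": 0,"grip": 0}
  ]
}}

```text
time_s: 14.5
position: [0.5056, -0.171, 0.0261]
tcp_rot: [[0.96, 0.281, 0.002], [0.281, -0.96, -0.001], [0.001, 0.001, -1.0]]
force: [-0.3, 0.1, 0.2]
opening: 0.185
grasp_force: 0.0
```

{"api": "move_arm", "payload": {
  "increments": [
    {"xyz": [0,0,0],"roll": 0,"grip": 0},
    {"xyz": [0,0,0],"roll": 0,"grip": 0},
    {"xyz": [0,0,0],"roll": 0,"grip": 0}
  ]
}}

```text
time_s: 14.75
position: [0.5056, -0.1713, 0.0258]
tcp_rot: [[0.96, 0.281, 0.002], [0.281, -0.96, -0.001], [0.001, 0.001, -1.0]]
force: [-0.3, -0.7, 5.6]
opening: 0.136
grasp_force: 30.0
```

{"api": "move_arm", "payload": {
  "increments": [
    {"xyz": [0,0,-15],"roll": 0,"grip": 0},
    {"xyz": [0,0,-25],"roll": 0,"grip": 0},
    {"xyz": [0,0,-30],"roll": 0,"grip": 0},
    {"xyz": [0,0,-30],"roll": 0,"grip": 0},
    {"xyz": [0,0,-15],"roll": 0,"grip": 0}
  ]
}}

```text
time_s: 15.17
position: [0.506, -0.1713, 0.1428]
tcp_rot: [[0.96, 0.281, 0.003], [0.281, -0.96, -0.002], [0.003, 0.003, -1.0]]
force: [-0.6, 0.4, -1.2]
opening: 0.139
grasp_force: 30.0
```

{"api": "move_arm", "payload": {
  "increments": [
    {"xyz": [10,-22,0],"roll": 0,"grip": 0},
    {"xyz": [12,-30,0],"roll": 0,"grip": 0},
    {"xyz": [14,-33,0],"roll": 0,"grip": 0},
    {"xyz": [14,-33,0],"roll": 0,"grip": 0},
    {"xyz": [14,-34,0],"roll": 0,"grip": 0}
  ]
}}

```text
time_s: 15.58
position: [0.5231, -0.0056, 0.1397]
tcp_rot: [[0.96, 0.28, -0.001], [0.28, -0.96, 0.0], [-0.001, -0.001, -1.0]]
force: [1.4, -0.6, -0.5]
opening: 0.14
grasp_force: 30.0
```

{"api": "move_arm", "payload": {
  "increments": [
    {"xyz": [14,-33,0],"roll": 0,"grip": 0},
    {"xyz": [14,-33,0],"roll": 0,"grip": 0},
    {"xyz": [14,-33,0],"roll": 0,"grip": 0},
    {"xyz": [12,-30,0],"roll": 0,"grip": 0},
    {"xyz": [10,-22,0],"roll": 0,"grip": 0}
  ]
}}

```text
time_s: 16.0
position: [0.5416, 0.1588, 0.1395]
tcp_rot: [[0.959, 0.282, -0.002], [0.282, -0.959, 0.001], [-0.001, -0.001, -1.0]]
force: [-0.3, -0.2, -0.9]
opening: 0.137
grasp_force: 30.0
```

{"api": "move_arm", "payload": {
  "increments": [
    {"xyz": [0,0,0],"roll": 0,"grip": 0},
    {"xyz": [0,0,0],"roll": 0,"grip": 0}
  ]
}}

```text
time_s: 16.17
position: [0.5419, 0.1572, 0.1394]
tcp_rot: [[0.959, 0.284, -0.001], [0.284, -0.959, -0.0], [-0.002, -0.0, -1.0]]
force: [-0.5, -0.5, -1.3]
opening: 0.138
grasp_force: 30.0
```

```bash
python3 -c "
from h import *
s=bot.read_state(); print(s['position'],s['opening']); plan(.5433,.1555,.0378,106.4,s=s)
t,d=bot.capture('wrist'); c=cloud('wrist',d,np.ones(d.shape,bool)); r=c[(c[:,2]>.071)&(c[:,2]<.080)]; q=np.hypot(r[:,0]-.5433,r[:,1]-.1555); r=r[(q>.055)&(q<.085)]
A=np.c_[2*r[:,:2],np.ones(len(r))]; x=np.linalg.lstsq(A,(r[:,:2]**2).sum(1),rcond=None)[0]; print('rim wrist',len(r),x[:2],np.sqrt(x[2]+x[0]**2+x[1]**2))
save(t,'w3')"
```

```text
[0.54185792 0.15715602 0.13941422] 0.13814336964599017
d_tool [  1.1   2.  101.6] | roll 0.002 | after roll d_tool [  1.1   2.  101.6] yaw -73.5
rim wrist 2674 [0.54267858 0.15354751] 0.07061949814033053
```

View pics/w3.png

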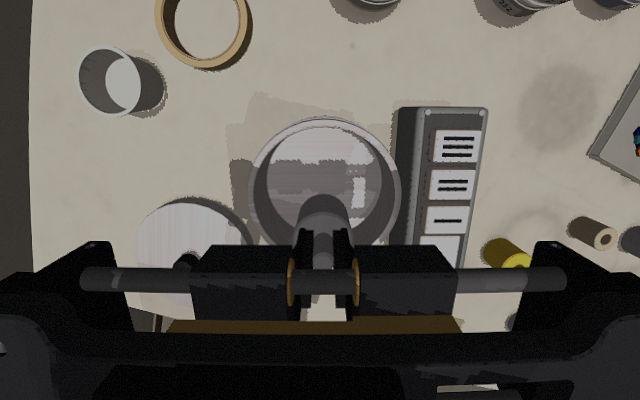

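Wrist view: drum mouth centred near (325,190), with the held canister entering it at (322,215). Lowering into the centre.

{"api": "move_arm", "payload": {
  "increments": [
    {"xyz": [0.5,2.5,25],"roll": 0,"grip": 0},
    {"xyz": [0,0,28],"roll": 0,"grip": 0},
    {"xyz": [0,0,25],"roll": 0,"grip": 0},
    {"xyz": [0,0,15],"roll": 0,"grip": 0},
    {"xyz": [0,0,4],"roll": 0,"grip": 0}
  ]
}}

```text
time_s: 16.63
position: [0.5413, 0.1518, 0.0402]
tcp_rot: [[0.96, 0.279, -0.007], [0.279, -0.96, -0.001], [-0.007, -0.001, -1.0]]
force: [-0.3, -0.6, -1.4]
opening: 0.136
grasp_force: 30.0
```

{"api": "move_arm", "payload": {
  "increments": [
    {"xyz": [0,0,2],"roll": 0,"grip": 0},
    {"xyz": [0,0,0],"roll": 0,"grip": 0},
    {"xyz": [0,0,0],"roll": 0,"grip": 0}
  ]
}}

```text
time_s: 16.88
position: [0.5449, 0.1532, 0.0421]
tcp_rot: [[0.96, 0.28, 0.002], [0.28, -0.96, 0.0], [0.002, 0.0, -1.0]]
force: [0.4, -0.3, -1.1]
opening: 0.141
grasp_force: 30.0
```

{"api": "move_arm", "payload": {
  "increments": [
    {"xyz": [0,0,1],"roll": 0,"grip": 0},
    {"xyz": [0,0,0],"roll": 0,"grip": 0},
    {"xyz": [0,0,0],"roll": 0,"grip": 0}
  ]
}}

```text
time_s: 17.13
position: [0.5443, 0.1538, 0.0408]
tcp_rot: [[0.96, 0.281, 0.001], [0.281, -0.96, 0.0], [0.001, 0.0, -1.0]]
force: [-0.2, 1.0, -0.6]
opening: 0.135
grasp_force: 30.0
```

{"api": "move_arm", "payload": {
  "increments": [
    {"xyz": [-1,-1.5,1],"roll": 0,"grip": 0},
    {"xyz": [0,0,0],"roll": 0,"grip": 0},
    {"xyz": [0,0,1],"roll": 0,"grip": 0},
    {"xyz": [0,0,0],"roll": 0,"grip": 0}
  ]
}}

```text
time_s: 17.47
position: [0.5423, 0.155, 0.0379]
tcp_rot: [[0.96, 0.281, -0.0], [0.281, -0.96, -0.0], [-0.0, -0.0, -1.0]]
force: [-0.1, 0.2, -1.0]
opening: 0.138
grasp_force: 30.0
```

{"api": "move_arm", "payload": {
  "increments": [
    {"xyz": [0,0,1],"roll": 0,"grip": 0},
    {"xyz": [0,0,0],"roll": 0,"grip": 0},
    {"xyz": [0,0,0],"roll": 0,"grip": 0}
  ]
}}

```text
time_s: 17.72
position: [0.5424, 0.155, 0.0379]
tcp_rot: [[0.96, 0.281, 0.0], [0.281, -0.96, 0.0], [0.0, -0.0, -1.0]]
force: [-1.8, 0.3, 5.5]
opening: 0.137
grasp_force: 30.0
```

{"api": "move_arm", "payload": {
  "increments": [
    {"xyz": [0,0,-0.5],"roll": 0,"grip": 30},
    {"xyz": [0,0,0],"roll": 0,"grip": 30},
    {"xyz": [0,0,0],"roll": 0,"grip": 30},
    {"xyz": [0,0,0],"roll": 0,"grip": 30},
    {"xyz": [0,0,-12],"roll": 0,"grip": 30}
  ]
}}

```text
time_s: 18.13
position: [0.5408, 0.1547, 0.0477]
tcp_rot: [[0.96, 0.281, -0.005], [0.281, -0.96, -0.0], [-0.004, -0.001, -1.0]]
force: [-0.6, 0.9, 0.1]
opening: 0.291
grasp_force: 0.0
```

{"api": "move_arm", "payload": {
  "increments": [
    {"xyz": [0,0,-25],"roll": 0,"grip": 30},
    {"xyz": [0,0,-30],"roll": 0,"grip": 40},
    {"xyz": [0,0,-30],"roll": 0,"grip": 40},
    {"xyz": [-11,28,0],"roll": 0,"grip": 40},
    {"xyz": [-13,35,0],"roll": 0,"grip": 40}
  ]
}}

```text
time_s: 18.55
position: [0.5391, 0.089, 0.1368]
tcp_rot: [[0.958, 0.285, 0.006], [0.285, -0.958, 0.0], [0.006, 0.001, -1.0]]
force: [0.4, 0.2, -0.9]
opening: 0.391
grasp_force: 0.0
```

{"api": "move_arm", "payload": {
  "increments": [
    {"xyz": [-13,35,0],"roll": 0,"grip": 40},
    {"xyz": [-13,35,0],"roll": 0,"grip": 40},
    {"xyz": [-13,35,0],"roll": 0,"grip": 40},
    {"xyz": [-13,35,0],"roll": 0,"grip": 40},
    {"xyz": [-13,35,0],"roll": 0,"grip": 40}
  ]
}}

```text
time_s: 18.97
position: [0.5235, -0.1002, 0.1345]
tcp_rot: [[0.96, 0.281, 0.0], [0.281, -0.96, 0.0], [0.0, -0.0, -1.0]]
force: [0.9, -0.9, 0.0]
opening: 0.397
grasp_force: 0.0
```

{"api": "move_arm", "payload": {
  "increments": [
    {"xyz": [-13,35,0],"roll": 0,"grip": 40},
    {"xyz": [-13,35,0],"roll": 0,"grip": 40},
    {"xyz": [-14,35,10],"roll": 0,"grip": 40},
    {"xyz": [-14,39,20],"roll": 0,"grip": 40},
    {"xyz": [0,0,0],"roll": 0,"grip": 40}
  ]
}}

```text
time_s: 19.38
position: [0.5122, -0.255, 0.1041]
tcp_rot: [[0.961, 0.275, -0.0], [0.275, -0.961, -0.003], [-0.001, 0.002, -1.0]]
force: [0.9, 0.2, 0.5]
opening: 0.403
grasp_force: 0.0
```

```bash
cat >> h.py <<'E'
def stem(x,y,yaw=106.4,z=.0245):
    s=bot.read_state(); t,d=bot.capture("wrist"); c=cloud("wrist",d,np.ones(d.shape,bool))
    k=c[(np.hypot(c[:,0]-x,c[:,1]-y)<.022)&(c[:,2]>.06)&(c[:,2]<.082)]; q=k.mean(0) if len(k) else [x,y]
    print("pos",s["position"].round(4) if hasattr(s["position"],"round") else s["position"],"stem",len(k),q); plan(q[0],q[1],z,yaw,s); return s
E
python3 -c "
from h import *
stem(.512,-.252); cans()"
```

```text
pos [ 0.5122 -0.255   0.1041] stem 236 [ 0.5117035  -0.24897582  0.07135559]
d_tool [ 1.3 -6.1 79.6] | roll -0.007 | after roll d_tool [ 1.3 -6.1 79.6] yaw -74.0
[ 0.5864 -0.277 ] z 0.072 n 18 grey [419. 188.]
[ 0.5172 -0.0897] z 0.072 n 15 yellow [359. 212.]
[ 0.4201 -0.1816] z 0.073 n 17 grey [390. 243.]
```

{"api": "move_arm", "payload": {
  "increments": [
    {"xyz": [1,-4.5,25],"roll": 0,"grip": 40},
    {"xyz": [0,0,25],"roll": 0,"grip": 40},
    {"xyz": [0,0,18],"roll": 0,"grip": 40},
    {"xyz": [0,0,9],"roll": 0,"grip": 40},
    {"xyz": [0,0,2],"roll": 0,"grip": 40}
  ]
}}

```text
time_s: 19.9
position: [0.5117, -0.2412, 0.0262]
tcp_rot: [[0.959, 0.283, -0.003], [0.283, -0.959, 0.002], [-0.002, -0.003, -1.0]]
force: [0.1, 0.7, -0.2]
opening: 0.399
grasp_force: 0.0
```

{"api": "move_arm", "payload": {
  "increments": [
    {"xyz": [0,0,0],"roll": 0,"grip": 40},
    {"xyz": [0,0,0],"roll": 0,"grip": 0},
    {"xyz": [0,0,0],"roll": 0,"grip": 0},
    {"xyz": [0,0,0],"roll": 0,"grip": 0},
    {"xyz": [0,0,0],"roll": 0,"grip": 0}
  ]
}}

```text
time_s: 20.32
position: [0.5133, -0.244, 0.0285]
tcp_rot: [[0.96, 0.281, 0.002], [0.281, -0.96, -0.002], [0.002, 0.002, -1.0]]
force: [0.6, -0.6, 0.5]
opening: 0.175
grasp_force: 0.3
```

{"api": "move_arm", "payload": {
  "increments": [
    {"xyz": [0,0,0],"roll": 0,"grip": 0},
    {"xyz": [0,0,0],"roll": 0,"grip": 0},
    {"xyz": [0,0,0],"roll": 0,"grip": 0}
  ]
}}

```text
time_s: 20.57
position: [0.5123, -0.2432, 0.0275]
tcp_rot: [[0.96, 0.281, -0.0], [0.281, -0.96, 0.0], [-0.0, -0.0, -1.0]]
force: [0.2, -0.1, -0.4]
opening: 0.136
grasp_force: 30.0
```

{"api": "move_arm", "payload": {
  "increments": [
    {"xyz": [0,0,-15],"roll": 0,"grip": 0},
    {"xyz": [0,0,-25],"roll": 0,"grip": 0},
    {"xyz": [0,0,-30],"roll": 0,"grip": 0},
    {"xyz": [0,0,-30],"roll": 0,"grip": 0},
    {"xyz": [0,0,-15],"roll": 0,"grip": 0}
  ]
}}

```text
time_s: 20.98
position: [0.5137, -0.2441, 0.1455]
tcp_rot: [[0.96, 0.281, 0.004], [0.281, -0.96, -0.002], [0.003, 0.003, -1.0]]
force: [0.7, -0.1, -1.3]
opening: 0.139
grasp_force: 30.0
```

{"api": "move_arm", "payload": {
  "increments": [
    {"xyz": [13,-24,0],"roll": 0,"grip": 0},
    {"xyz": [17,-34,0],"roll": 0,"grip": 0},
    {"xyz": [17,-35,0],"roll": 0,"grip": 0},
    {"xyz": [17,-35,0],"roll": 0,"grip": 0},
    {"xyz": [17,-35,0],"roll": 0,"grip": 0}
  ]
}}

```text
time_s: 21.4
position: [0.5439, -0.0625, 0.1422]
tcp_rot: [[0.96, 0.28, -0.001], [0.28, -0.96, 0.0], [-0.001, -0.001, -1.0]]
force: [-0.2, -0.6, -2.2]
opening: 0.136
grasp_force: 30.0
```

{"api": "move_arm", "payload": {
  "increments": [
    {"xyz": [17,-35,0],"roll": 0,"grip": 0},
    {"xyz": [17,-35,0],"roll": 0,"grip": 0},
    {"xyz": [17,-35,0],"roll": 0,"grip": 0},
    {"xyz": [17,-35,0],"roll": 0,"grip": 0},
    {"xyz": [17,-35,0],"roll": 0,"grip": 0}
  ]
}}

```text
time_s: 21.82
position: [0.5762, 0.1296, 0.1421]
tcp_rot: [[0.96, 0.281, -0.001], [0.281, -0.96, -0.0], [-0.001, -0.0, -1.0]]
force: [0.3, -0.9, -0.7]
opening: 0.142
grasp_force: 30.0
```

{"api": "move_arm", "payload": {
  "increments": [
    {"xyz": [13,-26,0],"roll": 0,"grip": 0},
    {"xyz": [6,-10,0],"roll": 0,"grip": 0},
    {"xyz": [0,0,0],"roll": 0,"grip": 0},
    {"xyz": [0,0,0],"roll": 0,"grip": 0},
    {"xyz": [0,0,0],"roll": 0,"grip": 0}
  ]
}}

```text
time_s: 22.23
position: [0.5843, 0.1659, 0.1421]
tcp_rot: [[0.96, 0.28, -0.001], [0.28, -0.96, -0.001], [-0.002, 0.001, -1.0]]
force: [0.3, -0.7, -0.5]
opening: 0.142
grasp_force: 30.0
```

```bash
python3 -c "
from h import *
s=bot.read_state(); print(s['position']); plan(.5848,.1671,.0395,106.4,s)
cans()"
```

```text
[0.58433769 0.16594    0.14206014]
d_tool [  0.9  -1.  102.6] | roll -0.002 | after roll d_tool [  0.9  -1.  102.6] yaw -73.7
[0.6096 0.1346] z 0.076 n 8 grey [285. 184.]
[ 0.5858 -0.2773] z 0.073 n 21 grey [419. 188.]
[0.5443 0.2251] z 0.075 n 24 grey [256. 206.]
[0.5428 0.1373] z 0.061 n 9 grey [285. 206.]
[ 0.517  -0.0898] z 0.074 n 15 yellow [359. 212.]
[ 0.4916 -0.36  ] z 0.072 n 20 grey [447. 218.]
[ 0.4202 -0.1814] z 0.074 n 18 grey [390. 243.]
[ 0.4112 -0.2697] z 0.073 n 20 grey [419. 245.]
```

{"api": "move_arm", "payload": {
  "increments": [
    {"xyz": [1,-1,20],"roll": 0,"grip": 0},
    {"xyz": [0,0,25],"roll": 0,"grip": 0},
    {"xyz": [0,0,25],"roll": 0,"grip": 0},
    {"xyz": [0,0,18],"roll": 0,"grip": 0},
    {"xyz": [0,0,8],"roll": 0,"grip": 0}
  ]
}}

```text
time_s: 22.7
position: [0.5839, 0.1666, 0.0439]
tcp_rot: [[0.96, 0.278, -0.005], [0.278, -0.96, -0.001], [-0.005, -0.001, -1.0]]
force: [-1.5, -0.2, -0.6]
opening: 0.142
grasp_force: 30.0
```

{"api": "move_arm", "payload": {
  "increments": [
    {"xyz": [0,0,2],"roll": 0,"grip": 0},
    {"xyz": [0,0,0],"roll": 0,"grip": 0},
    {"xyz": [0,0,0],"roll": 0,"grip": 0},
    {"xyz": [0,0,0],"roll": 0,"grip": 0}
  ]
}}

```text
time_s: 23.03
position: [0.5868, 0.1686, 0.0458]
tcp_rot: [[0.96, 0.281, 0.003], [0.281, -0.96, 0.0], [0.003, 0.001, -1.0]]
force: [0.5, -0.2, -2.4]
opening: 0.136
grasp_force: 30.0
```

{"api": "move_arm", "payload": {
  "increments": [
    {"xyz": [-2,1,2],"roll": 0,"grip": 0},
    {"xyz": [0,0,2],"roll": 0,"grip": 0},
    {"xyz": [0,0,1],"roll": 0,"grip": 0},
    {"xyz": [0,0,0],"roll": 0,"grip": 0},
    {"xyz": [0,0,0],"roll": 0,"grip": 0}
  ]
}}

```text
time_s: 23.45
position: [0.584, 0.1673, 0.0396]
tcp_rot: [[0.96, 0.281, 0.0], [0.281, -0.96, -0.0], [0.0, 0.0, -1.0]]
force: [0.6, -0.6, -0.4]
opening: 0.137
grasp_force: 30.0
```

{"api": "move_arm", "payload": {
  "increments": [
    {"xyz": [0,0,1],"roll": 0,"grip": 0},
    {"xyz": [0,0,0],"roll": 0,"grip": 0},
    {"xyz": [0,0,1],"roll": 0,"grip": 0},
    {"xyz": [0,0,0],"roll": 0,"grip": 0}
  ]
}}

```text
time_s: 23.78
position: [0.5845, 0.1671, 0.0394]
tcp_rot: [[0.96, 0.281, 0.001], [0.281, -0.96, -0.0], [0.001, 0.001, -1.0]]
force: [-2.8, -1.1, 9.9]
opening: 0.141
grasp_force: 30.0
```

{"api": "move_arm", "payload": {
  "increments": [
    {"xyz": [0,0,-1],"roll": 0,"grip": 30},
    {"xyz": [0,0,0],"roll": 0,"grip": 30},
    {"xyz": [0,0,0],"roll": 0,"grip": 30},
    {"xyz": [0,0,0],"roll": 0,"grip": 30},
    {"xyz": [0,0,-12],"roll": 0,"grip": 30}
  ]
}}

```text
time_s: 24.2
position: [0.5819, 0.1671, 0.0484]
tcp_rot: [[0.96, 0.281, -0.005], [0.281, -0.96, -0.001], [-0.005, -0.001, -1.0]]
force: [-1.4, 0.5, 0.1]
opening: 0.289
grasp_force: 0.0
```

{"api": "move_arm", "payload": {
  "increments": [
    {"xyz": [0,0,-25],"roll": 0,"grip": 30},
    {"xyz": [0,0,-30],"roll": 0,"grip": 40},
    {"xyz": [0,0,-30],"roll": 0,"grip": 40},
    {"xyz": [-19,20,0],"roll": 0,"grip": 40},
    {"xyz": [-25,28,0],"roll": 0,"grip": 40}
  ]
}}

```text
time_s: 24.62
position: [0.5585, 0.1103, 0.1388]
tcp_rot: [[0.959, 0.285, 0.009], [0.285, -0.959, 0.001], [0.009, 0.002, -1.0]]
force: [0.3, -0.5, -0.8]
opening: 0.394
grasp_force: 0.0
```

{"api": "move_arm", "payload": {
  "increments": [
    {"xyz": [-25,28,0],"roll": 0,"grip": 40},
    {"xyz": [-25,28,0],"roll": 0,"grip": 40},
    {"xyz": [-25,28,0],"roll": 0,"grip": 40},
    {"xyz": [-25,28,0],"roll": 0,"grip": 40},
    {"xyz": [-25,28,0],"roll": 0,"grip": 40}
  ]
}}

```text
time_s: 25.03
position: [0.474, -0.062, 0.1362]
tcp_rot: [[0.96, 0.282, 0.001], [0.282, -0.96, -0.0], [0.001, 0.001, -1.0]]
force: [1.1, -1.5, -0.5]
opening: 0.396
grasp_force: 0.0
```

{"api": "move_arm", "payload": {
  "increments": [
    {"xyz": [-25,28,0],"roll": 0,"grip": 40},
    {"xyz": [-25,28,10],"roll": 0,"grip": 40},
    {"xyz": [-22,26,10],"roll": 0,"grip": 40},
    {"xyz": [-14,18,10],"roll": 0,"grip": 40},
    {"xyz": [0,0,0],"roll": 0,"grip": 40}
  ]
}}

```text
time_s: 25.45
position: [0.419, -0.1844, 0.1049]
tcp_rot: [[0.961, 0.276, -0.001], [0.276, -0.961, -0.001], [-0.001, 0.0, -1.0]]
force: [0.1, -0.2, -0.6]
opening: 0.4
grasp_force: 0.0
```

{"api": "move_arm", "payload": {
  "increments": [
    {"xyz": [0,0,0],"roll": 0,"grip": 40},
    {"xyz": [0,0,0],"roll": 0,"grip": 40}
  ]
}}

```text
time_s: 25.62
position: [0.4204, -0.1805, 0.1059]
tcp_rot: [[0.96, 0.281, 0.0], [0.281, -0.96, 0.0], [0.0, -0.0, -1.0]]
force: [-0.8, 0.8, -0.3]
opening: 0.4
grasp_force: 0.0
```

```bash
python3 -c "
from h import *
stem(.4207,-.181,106.4,.0255); cans()"
```

```text
pos [ 0.4204 -0.1805  0.1059] stem 229 [ 0.42121732 -0.18239848  0.07088037]
d_tool [ 0.2  2.1 80.4] | roll -0.002 | after roll d_tool [ 0.2  2.1 80.4] yaw -73.7
[ 0.586  -0.2775] z 0.073 n 20 grey [419. 188.]
[ 0.5171 -0.0897] z 0.073 n 15 yellow [359. 212.]
[ 0.4914 -0.359 ] z 0.073 n 19 grey [447. 218.]
```

{"api": "move_arm", "payload": {
  "increments": [
    {"xyz": [0,2,25],"roll": 0,"grip": 40},
    {"xyz": [0,0,25],"roll": 0,"grip": 40},
    {"xyz": [0,0,18],"roll": 0,"grip": 40},
    {"xyz": [0,0,9],"roll": 0,"grip": 40},
    {"xyz": [0,0,3],"roll": 0,"grip": 40}
  ]
}}

```text
time_s: 26.13
position: [0.4206, -0.1813, 0.0245]
tcp_rot: [[0.959, 0.283, -0.002], [0.283, -0.959, 0.001], [-0.001, -0.002, -1.0]]
force: [0.1, 0.0, -0.6]
opening: 0.402
grasp_force: 0.0
```

{"api": "move_arm", "payload": {
  "increments": [
    {"xyz": [0,0,0],"roll": 0,"grip": 40},
    {"xyz": [0,0,0],"roll": 0,"grip": 0},
    {"xyz": [0,0,0],"roll": 0,"grip": 0},
    {"xyz": [0,0,0],"roll": 0,"grip": 0},
    {"xyz": [0,0,0],"roll": 0,"grip": 0}
  ]
}}

```text
time_s: 26.55
position: [0.4212, -0.1831, 0.0262]
tcp_rot: [[0.96, 0.281, 0.001], [0.281, -0.96, -0.001], [0.001, 0.001, -1.0]]
force: [0.1, 0.1, -1.3]
opening: 0.182
grasp_force: 0.0
```

{"api": "move_arm", "payload": {
  "increments": [
    {"xyz": [0,0,0],"roll": 0,"grip": 0},
    {"xyz": [0,0,0],"roll": 0,"grip": 0},
    {"xyz": [0,0,0],"roll": 0,"grip": 0}
  ]
}}

```text
time_s: 26.8
position: [0.421, -0.1829, 0.0259]
tcp_rot: [[0.96, 0.281, 0.001], [0.281, -0.96, -0.0], [0.001, 0.001, -1.0]]
force: [-0.1, 1.1, 6.4]
opening: 0.138
grasp_force: 30.0
```

{"api": "move_arm", "payload": {
  "increments": [
    {"xyz": [0,0,-15],"roll": 0,"grip": 0},
    {"xyz": [0,0,-25],"roll": 0,"grip": 0},
    {"xyz": [0,0,-30],"roll": 0,"grip": 0},
    {"xyz": [0,0,-30],"roll": 0,"grip": 0},
    {"xyz": [0,0,-17],"roll": 0,"grip": 0}
  ]
}}

```text
time_s: 27.22
position: [0.4214, -0.1832, 0.1448]
tcp_rot: [[0.96, 0.281, 0.002], [0.281, -0.96, -0.002], [0.002, 0.002, -1.0]]
force: [0.1, 0.1, -1.7]
opening: 0.142
grasp_force: 30.0
```

{"api": "move_arm", "payload": {
  "increments": [
    {"xyz": [12,-20,0],"roll": 0,"grip": 0},
    {"xyz": [18,-31,0],"roll": 0,"grip": 0},
    {"xyz": [18,-31,0],"roll": 0,"grip": 0},
    {"xyz": [18,-31,0],"roll": 0,"grip": 0},
    {"xyz": [18,-31,0],"roll": 0,"grip": 0}
  ]
}}

```text
time_s: 27.63
position: [0.4605, -0.0194, 0.1422]
tcp_rot: [[0.96, 0.28, -0.001], [0.28, -0.96, 0.0], [-0.001, -0.0, -1.0]]
force: [0.7, 0.1, -1.0]
opening: 0.136
grasp_force: 30.0
```

{"api": "move_arm", "payload": {
  "increments": [
    {"xyz": [18,-31,0],"roll": 0,"grip": 0},
    {"xyz": [18,-31,0],"roll": 0,"grip": 0},
    {"xyz": [18,-31,0],"roll": 0,"grip": 0},
    {"xyz": [18,-31,0],"roll": 0,"grip": 0},
    {"xyz": [13,-22,0],"roll": 0,"grip": 0}
  ]
}}

```text
time_s: 28.05
position: [0.5013, 0.1459, 0.142]
tcp_rot: [[0.959, 0.282, -0.001], [0.282, -0.959, 0.001], [-0.0, -0.001, -1.0]]
force: [0.7, -0.5, -1.9]
opening: 0.133
grasp_force: 30.0
```

{"api": "move_arm", "payload": {
  "increments": [
    {"xyz": [0,0,0],"roll": 0,"grip": 0},
    {"xyz": [0,0,0],"roll": 0,"grip": 0},
    {"xyz": [0,0,0],"roll": 0,"grip": 0}
  ]
}}

```text
time_s: 28.3
position: [0.5005, 0.1426, 0.1419]
tcp_rot: [[0.96, 0.281, -0.002], [0.281, -0.96, -0.001], [-0.002, 0.0, -1.0]]
force: [-0.5, 0.6, -0.8]
opening: 0.14
grasp_force: 30.0
```

```bash
python3 -c "
from h import *
s=bot.read_state(); print(s['position'],s['joint_positions'][5]); plan(.5012,.1429,.0395,106.4,s)"
```

```text
[0.5004824  0.14262653 0.14189772] 77.28905342929183
d_tool [ 1.000e+00 -1.000e-01  1.024e+02] | roll -0.001 | after roll d_tool [ 1.000e+00 -1.000e-01  1.024e+02] yaw -73.7
```

{"api": "move_arm", "payload": {
  "increments": [
    {"xyz": [0,0,20],"roll": 0,"grip": 0},
    {"xyz": [0,0,25],"roll": 0,"grip": 0},
    {"xyz": [0,0,25],"roll": 0,"grip": 0},
    {"xyz": [0,0,18],"roll": 0,"grip": 0},
    {"xyz": [0,0,9],"roll": 0,"grip": 0}
  ]
}}

```text
time_s: 28.72
position: [0.4995, 0.1413, 0.0433]
tcp_rot: [[0.96, 0.279, -0.005], [0.279, -0.96, -0.001], [-0.005, -0.001, -1.0]]
force: [-0.7, -0.3, -2.1]
opening: 0.14
grasp_force: 30.0
```

{"api": "move_arm", "payload": {
  "increments": [
    {"xyz": [0,0,2],"roll": 0,"grip": 0},
    {"xyz": [0,0,0],"roll": 0,"grip": 0},
    {"xyz": [0,0,0],"roll": 0,"grip": 0},
    {"xyz": [0,0,0],"roll": 0,"grip": 0}
  ]
}}

```text
time_s: 29.05
position: [0.5025, 0.1429, 0.0446]
tcp_rot: [[0.96, 0.281, 0.002], [0.281, -0.96, 0.0], [0.002, 0.001, -1.0]]
force: [0.0, 0.0, -0.8]
opening: 0.135
grasp_force: 30.0
```

{"api": "move_arm", "payload": {
  "increments": [
    {"xyz": [-0.5,0,2],"roll": 0,"grip": 0},
    {"xyz": [0,0,2],"roll": 0,"grip": 0},
    {"xyz": [0,0,1],"roll": 0,"grip": 0},
    {"xyz": [0,0,0],"roll": 0,"grip": 0},
    {"xyz": [0,0,0],"roll": 0,"grip": 0}
  ]
}}

```text
time_s: 29.47
position: [0.5009, 0.143, 0.0385]
tcp_rot: [[0.96, 0.281, 0.0], [0.281, -0.96, 0.0], [0.0, -0.0, -1.0]]
force: [0.6, 0.5, -1.5]
opening: 0.138
grasp_force: 30.0
```

{"api": "move_arm", "payload": {
  "increments": [
    {"xyz": [0,0,1],"roll": 0,"grip": 0},
    {"xyz": [0,0,0],"roll": 0,"grip": 0},
    {"xyz": [0,0,1],"roll": 0,"grip": 0},
    {"xyz": [0,0,0],"roll": 0,"grip": 0}
  ]
}}

```text
time_s: 29.8
position: [0.5012, 0.1433, 0.0379]
tcp_rot: [[0.96, 0.281, 0.001], [0.281, -0.96, 0.0], [0.001, -0.0, -1.0]]
force: [-2.4, 1.1, 11.3]
opening: 0.138
grasp_force: 30.0
```

{"api": "move_arm", "payload": {
  "increments": [
    {"xyz": [0,0,-1],"roll": 0,"grip": 30},
    {"xyz": [0,0,0],"roll": 0,"grip": 30},
    {"xyz": [0,0,0],"roll": 0,"grip": 30},
    {"xyz": [0,0,0],"roll": 0,"grip": 30},
    {"xyz": [0,0,-12],"roll": 0,"grip": 30}
  ]
}}

```text
time_s: 30.22
position: [0.4993, 0.1427, 0.0477]
tcp_rot: [[0.96, 0.281, -0.005], [0.281, -0.96, -0.0], [-0.004, -0.001, -1.0]]
force: [-0.5, 0.2, -0.5]
opening: 0.295
grasp_force: 0.0
```

{"api": "move_arm", "payload": {
  "increments": [
    {"xyz": [0,0,-25],"roll": 0,"grip": 30},
    {"xyz": [0,0,-30],"roll": 0,"grip": 40},
    {"xyz": [0,0,-30],"roll": 0,"grip": 40},
    {"xyz": [-14,26,0],"roll": 0,"grip": 40},
    {"xyz": [-17,32,0],"roll": 0,"grip": 40}
  ]
}}

```text
time_s: 30.63
position: [0.4898, 0.0794, 0.1364]
tcp_rot: [[0.958, 0.285, 0.006], [0.285, -0.958, -0.0], [0.006, 0.002, -1.0]]
force: [0.6, -1.2, 0.0]
opening: 0.392
grasp_force: 0.0
```

{"api": "move_arm", "payload": {
  "increments": [
    {"xyz": [-18,33,0],"roll": 0,"grip": 40},
    {"xyz": [-18,33,0],"roll": 0,"grip": 40},
    {"xyz": [-18,33,0],"roll": 0,"grip": 40},
    {"xyz": [-18,33,0],"roll": 0,"grip": 40},
    {"xyz": [-18,33,0],"roll": 0,"grip": 40}
  ]
}}

```text
time_s: 31.05
position: [0.4468, -0.1066, 0.1343]
tcp_rot: [[0.96, 0.281, -0.0], [0.281, -0.96, 0.0], [-0.0, -0.0, -1.0]]
force: [-0.0, -0.6, -1.1]
opening: 0.397
grasp_force: 0.0
```

{"api": "move_arm", "payload": {
  "increments": [
    {"xyz": [-18,33,0],"roll": 0,"grip": 40},
    {"xyz": [-18,33,0],"roll": 0,"grip": 40},
    {"xyz": [-18,33,0],"roll": 0,"grip": 40},
    {"xyz": [-15,26,0],"roll": 0,"grip": 40},
    {"xyz": [-12,24,0],"roll": 0,"grip": 40}
  ]
}}

```text
time_s: 31.47
position: [0.4106, -0.2731, 0.1342]
tcp_rot: [[0.96, 0.279, -0.0], [0.279, -0.96, -0.0], [-0.0, -0.0, -1.0]]
force: [0.9, -0.7, 0.3]
opening: 0.401
grasp_force: 0.0
```

{"api": "move_arm", "payload": {
  "increments": [
    {"xyz": [0,0,6],"roll": -0.105,"grip": 40},
    {"xyz": [0,0,6],"roll": -0.105,"grip": 40},
    {"xyz": [0,0,6],"roll": -0.105,"grip": 40},
    {"xyz": [0,0,6],"roll": -0.105,"grip": 40},
    {"xyz": [0,0,6],"roll": -0.105,"grip": 40}
  ]
}}

```text
time_s: 31.88
position: [0.4114, -0.2709, 0.1038]
tcp_rot: [[0.686, 0.727, -0.0], [0.727, -0.686, 0.0], [0.0, -0.001, -1.0]]
force: [-0.4, 0.0, -0.7]
opening: 0.399
grasp_force: 0.0
```

{"api": "move_arm", "payload": {
  "increments": [
    {"xyz": [0,0,0],"roll": -0.105,"grip": 40},
    {"xyz": [0,0,0],"roll": -0.105,"grip": 40},
    {"xyz": [0,0,0],"roll": -0.105,"grip": 40},
    {"xyz": [0,0,0],"roll": -0.105,"grip": 40},
    {"xyz": [0,0,0],"roll": -0.105,"grip": 40}
  ]
}}

```text
time_s: 32.3
position: [0.4115, -0.2707, 0.1041]
tcp_rot: [[0.229, 0.973, -0.0], [0.973, -0.229, 0.0], [0.0, -0.001, -1.0]]
force: [0.5, 0.1, 0.5]
opening: 0.4
grasp_force: 0.0
```

{"api": "move_arm", "payload": {
  "increments": [
    {"xyz": [0,0,0],"roll": 0,"grip": 40},
    {"xyz": [0,0,0],"roll": 0,"grip": 40},
    {"xyz": [0,0,0],"roll": 0,"grip": 40}
  ]
}}

```text
time_s: 32.55
position: [0.4116, -0.2708, 0.1043]
tcp_rot: [[0.236, 0.972, -0.0], [0.972, -0.236, 0.0], [0.0, -0.0, -1.0]]
force: [-0.5, -1.1, -0.1]
opening: 0.4
grasp_force: 0.0
```

```bash
python3 -c "
from h import *
s=stem(.4113,-.270,166.2,.0255); print(s['joint_positions'][5]); cans()"
```

```text
pos [ 0.4116 -0.2708  0.1043] stem 236 [ 0.40839224 -0.27007995  0.07079822]
d_tool [-0.1 -3.2 78.8] | roll 0.003 | after roll d_tool [-0.1 -3.2 78.8] yaw -13.7
-32.70866051951787
[ 0.586  -0.2775] z 0.073 n 20 grey [419. 188.]
[0.5919 0.1711] z 0.061 n 16 grey [273. 190.]
[0.5498 0.1652] z 0.06 n 15 grey [276. 204.]
[ 0.5171 -0.0899] z 0.073 n 15 yellow [359. 212.]
[ 0.4114 -0.2683] z 0.07 n 10 grey [418. 245.]
```

{"api": "move_arm", "payload": {
  "increments": [
    {"xyz": [0,-1.5,25],"roll": 0,"grip": 40},
    {"xyz": [0,0,25],"roll": 0,"grip": 40},
    {"xyz": [0,0,18],"roll": 0,"grip": 40},
    {"xyz": [0,0,8],"roll": 0,"grip": 40},
    {"xyz": [0,0,3],"roll": 0,"grip": 40}
  ]
}}

```text
time_s: 33.07
position: [0.4095, -0.2698, 0.0241]
tcp_rot: [[0.234, 0.972, -0.002], [0.972, -0.234, 0.002], [0.001, -0.002, -1.0]]
force: [0.1, 0.6, 0.5]
opening: 0.398
grasp_force: 0.0
```

{"api": "move_arm", "payload": {
  "increments": [
    {"xyz": [0,0,0],"roll": 0,"grip": 40},
    {"xyz": [0,0,0],"roll": 0,"grip": 0},
    {"xyz": [0,0,0],"roll": 0,"grip": 0},
    {"xyz": [0,0,0],"roll": 0,"grip": 0},
    {"xyz": [0,0,0],"roll": 0,"grip": 0}
  ]
}}

```text
time_s: 33.48
position: [0.4106, -0.2708, 0.0262]
tcp_rot: [[0.234, 0.972, 0.001], [0.972, -0.234, -0.001], [-0.001, 0.001, -1.0]]
force: [-0.4, -0.4, 0.2]
opening: 0.181
grasp_force: 0.3
```

{"api": "move_arm", "payload": {
  "increments": [
    {"xyz": [0,0,0],"roll": 0,"grip": 0},
    {"xyz": [0,0,0],"roll": 0,"grip": 0},
    {"xyz": [0,0,0],"roll": 0,"grip": 0}
  ]
}}

```text
time_s: 33.73
position: [0.4103, -0.2706, 0.0258]
tcp_rot: [[0.234, 0.972, 0.0], [0.972, -0.234, -0.0], [-0.0, 0.0, -1.0]]
force: [-1.4, -0.1, 2.7]
opening: 0.137
grasp_force: 29.9
```

{"api": "move_arm", "payload": {
  "increments": [
    {"xyz": [0,0,-15],"roll": 0,"grip": 0},
    {"xyz": [0,0,-25],"roll": 0,"grip": 0},
    {"xyz": [0,0,-30],"roll": 0,"grip": 0},
    {"xyz": [0,0,-30],"roll": 0,"grip": 0},
    {"xyz": [0,0,-17],"roll": 0,"grip": 0}
  ]
}}

```text
time_s: 34.15
position: [0.411, -0.2712, 0.145]
tcp_rot: [[0.234, 0.972, 0.002], [0.972, -0.234, -0.002], [-0.002, 0.003, -1.0]]
force: [0.1, -0.1, -1.7]
opening: 0.138
grasp_force: 29.9
```

{"api": "move_arm", "payload": {
  "increments": [
    {"xyz": [25,2,0],"roll": 0,"grip": 0},
    {"xyz": [34,2,0],"roll": 0,"grip": 0},
    {"xyz": [36,3,0],"roll": 0,"grip": 0},
    {"xyz": [36,3,0],"roll": 0,"grip": 0},
    {"xyz": [36,3,0],"roll": 0,"grip": 0}
  ]
}}

```text
time_s: 34.57
position: [0.4617, -0.1096, 0.1423]
tcp_rot: [[0.235, 0.972, -0.0], [0.972, -0.235, 0.0], [0.0, -0.0, -1.0]]
force: [0.8, -0.0, -1.2]
opening: 0.14
grasp_force: 29.9
```

{"api": "move_arm", "payload": {
  "increments": [
    {"xyz": [36,3,0],"roll": 0,"grip": 0},
    {"xyz": [36,3,0],"roll": 0,"grip": 0},
    {"xyz": [36,3,0],"roll": 0,"grip": 0},
    {"xyz": [36,3,0],"roll": 0,"grip": 0},
    {"xyz": [36,2,0],"roll": 0,"grip": 0}
  ]
}}

```text
time_s: 34.98
position: [0.5176, 0.0625, 0.1422]
tcp_rot: [[0.234, 0.972, -0.0], [0.972, -0.234, 0.0], [-0.0, -0.0, -1.0]]
force: [0.7, 0.3, -1.3]
opening: 0.141
grasp_force: 29.9
```

{"api": "move_arm", "payload": {
  "increments": [
    {"xyz": [30,2,0],"roll": 0,"grip": 0},
    {"xyz": [24,0,0],"roll": 0,"grip": 0},
    {"xyz": [0,0,0],"roll": 0,"grip": 0},
    {"xyz": [0,0,0],"roll": 0,"grip": 0},
    {"xyz": [0,0,0],"roll": 0,"grip": 0}
  ]
}}

```text
time_s: 35.4
position: [0.5313, 0.1123, 0.142]
tcp_rot: [[0.233, 0.972, -0.002], [0.972, -0.233, -0.0], [-0.001, -0.001, -1.0]]
force: [0.5, 0.1, -2.3]
opening: 0.141
grasp_force: 29.9
```

```bash
python3 -c "
from h import *
s=bot.read_state(); print(s['position'],s['joint_positions'][5]); plan(.5326,.1128,.0379,166.2,s)"
```

```text
[0.53132796 0.11230141 0.14199465] 13.670294365071822
d_tool [  0.9   1.3 104.1] | roll 0.005 | after roll d_tool [  0.9   1.3 104.1] yaw -13.5
```

{"api": "move_arm", "payload": {
  "increments": [
    {"xyz": [0.5,0.5,20],"roll": 0,"grip": 0},
    {"xyz": [0,0,25],"roll": 0,"grip": 0},
    {"xyz": [0,0,25],"roll": 0,"grip": 0},
    {"xyz": [0,0,18],"roll": 0,"grip": 0},
    {"xyz": [0,0,9],"roll": 0,"grip": 0}
  ]
}}

```text
time_s: 35.82
position: [0.5307, 0.1114, 0.0432]
tcp_rot: [[0.236, 0.972, -0.005], [0.972, -0.236, -0.0], [-0.001, -0.005, -1.0]]
force: [0.7, 0.6, -1.8]
opening: 0.141
grasp_force: 29.9
```

{"api": "move_arm", "payload": {
  "increments": [
    {"xyz": [0,0,2],"roll": 0,"grip": 0},
    {"xyz": [0,0,0],"roll": 0,"grip": 0},
    {"xyz": [0,0,0],"roll": 0,"grip": 0},
    {"xyz": [0,0,0],"roll": 0,"grip": 0},
    {"xyz": [0,0,0],"roll": 0,"grip": 0}
  ]
}}

```text
time_s: 36.23
position: [0.5337, 0.1129, 0.0446]
tcp_rot: [[0.234, 0.972, 0.002], [0.972, -0.234, 0.0], [0.001, 0.002, -1.0]]
force: [-0.5, -0.7, -2.0]
opening: 0.138
grasp_force: 29.9
```

{"api": "move_arm", "payload": {
  "increments": [
    {"xyz": [0,-0.5,2],"roll": 0,"grip": 0},
    {"xyz": [0,0,2],"roll": 0,"grip": 0},
    {"xyz": [0,0,1],"roll": 0,"grip": 0},
    {"xyz": [0,0,0],"roll": 0,"grip": 0},
    {"xyz": [0,0,0],"roll": 0,"grip": 0}
  ]
}}

```text
time_s: 36.65
position: [0.5321, 0.1132, 0.0383]
tcp_rot: [[0.234, 0.972, -0.0], [0.972, -0.234, -0.0], [-0.0, -0.0, -1.0]]
force: [-0.1, 0.0, -2.0]
opening: 0.139
grasp_force: 29.9
```

{"api": "move_arm", "payload": {
  "increments": [
    {"xyz": [0,0,1],"roll": 0,"grip": 0},
    {"xyz": [0,0,0],"roll": 0,"grip": 0},
    {"xyz": [0,0,1],"roll": 0,"grip": 0},
    {"xyz": [0,0,0],"roll": 0,"grip": 0}
  ]
}}

```text
time_s: 36.98
position: [0.5323, 0.1133, 0.0377]
tcp_rot: [[0.234, 0.972, 0.0], [0.972, -0.234, 0.0], [0.0, 0.0, -1.0]]
force: [-1.7, 0.2, 9.3]
opening: 0.139
grasp_force: 30.0
```

{"api": "move_arm", "payload": {
  "increments": [
    {"xyz": [0,0,-1],"roll": 0,"grip": 30},
    {"xyz": [0,0,0],"roll": 0,"grip": 30},
    {"xyz": [0,0,0],"roll": 0,"grip": 30},
    {"xyz": [0,0,0],"roll": 0,"grip": 30},
    {"xyz": [0,0,-12],"roll": 0,"grip": 30}
  ]
}}

```text
time_s: 37.4
position: [0.5306, 0.113, 0.0477]
tcp_rot: [[0.234, 0.972, -0.004], [0.972, -0.234, -0.0], [-0.001, -0.004, -1.0]]
force: [0.1, -0.6, 0.2]
opening: 0.291
grasp_force: 0.0
```

{"api": "move_arm", "payload": {
  "increments": [
    {"xyz": [0,0,-25],"roll": 0,"grip": 30},
    {"xyz": [0,0,-30],"roll": 0,"grip": 40},
    {"xyz": [0,0,-30],"roll": 0,"grip": 40},
    {"xyz": [-25,10,0],"roll": 0,"grip": 40},
    {"xyz": [-34,13,0],"roll": 0,"grip": 40}
  ]
}}

```text
time_s: 37.82
position: [0.5422, 0.0519, 0.1366]
tcp_rot: [[0.229, 0.973, 0.005], [0.973, -0.229, 0.0], [0.001, 0.005, -1.0]]
force: [0.2, 0.3, -0.8]
opening: 0.39
grasp_force: 0.0
```

{"api": "move_arm", "payload": {
  "increments": [
    {"xyz": [-35,14,0],"roll": 0,"grip": 40},
    {"xyz": [-35,14,0],"roll": 0,"grip": 40},
    {"xyz": [-35,14,0],"roll": 0,"grip": 40},
    {"xyz": [-35,14,0],"roll": 0,"grip": 40},
    {"xyz": [-35,14,0],"roll": 0,"grip": 40}
  ]
}}

```text
time_s: 38.23
position: [0.5678, -0.1379, 0.1342]
tcp_rot: [[0.234, 0.972, -0.0], [0.972, -0.234, 0.0], [0.0, -0.0, -1.0]]
force: [1.2, 0.9, 0.2]
opening: 0.398
grasp_force: 0.0
```

{"api": "move_arm", "payload": {
  "increments": [
    {"xyz": [-35,14,0],"roll": 0,"grip": 40},
    {"xyz": [-35,14,0],"roll": 0,"grip": 40},
    {"xyz": [-33,12,10],"roll": 0,"grip": 40},
    {"xyz": [-30,11,20],"roll": 0,"grip": 40},
    {"xyz": [0,0,0],"roll": 0,"grip": 40}
  ]
}}

```text
time_s: 38.65
position: [0.5857, -0.2838, 0.1009]
tcp_rot: [[0.239, 0.971, -0.001], [0.971, -0.239, -0.002], [-0.002, -0.001, -1.0]]
force: [-0.5, 1.3, 0.0]
opening: 0.402
grasp_force: 0.0
```

{"api": "move_arm", "payload": {
  "increments": [
    {"xyz": [0,0,0],"roll": 0,"grip": 40},
    {"xyz": [0,0,0],"roll": 0,"grip": 40},
    {"xyz": [0,0,0],"roll": 0,"grip": 40}
  ]
}}

```text
time_s: 38.9
position: [0.5864, -0.2759, 0.1047]
tcp_rot: [[0.233, 0.973, -0.0], [0.973, -0.233, 0.001], [0.001, -0.0, -1.0]]
force: [0.2, -0.1, 0.6]
opening: 0.405
grasp_force: 0.0
```

```bash
python3 -c "
from h import *
s=stem(.586,-.2775,166.2,.0255); cans()"
```

```text
pos [ 0.5864 -0.2759  0.1047] stem 239 [ 0.58636507 -0.27640758  0.07099914]
d_tool [-0.6  0.1 79.2] | roll 0.006 | after roll d_tool [-0.6  0.2 79.2] yaw -13.5
[0.5869 0.1583] z 0.06 n 25 grey [278. 192.]
[0.5483 0.1155] z 0.06 n 12 grey [292. 204.]
```

{"api": "move_arm", "payload": {
  "increments": [
    {"xyz": [0,0,25],"roll": 0,"grip": 40},
    {"xyz": [0,0,25],"roll": 0,"grip": 40},
    {"xyz": [0,0,18],"roll": 0,"grip": 40},
    {"xyz": [0,0,8],"roll": 0,"grip": 40},
    {"xyz": [0,0,3],"roll": 0,"grip": 40}
  ]
}}

```text
time_s: 39.42
position: [0.5858, -0.2758, 0.0244]
tcp_rot: [[0.232, 0.973, -0.002], [0.973, -0.232, 0.002], [0.001, -0.002, -1.0]]
force: [0.5, -0.5, -0.2]
opening: 0.401
grasp_force: 0.0
```

{"api": "move_arm", "payload": {
  "increments": [
    {"xyz": [0,0,0],"roll": 0,"grip": 40},
    {"xyz": [0,0,0],"roll": 0,"grip": 0},
    {"xyz": [0,0,0],"roll": 0,"grip": 0},
    {"xyz": [0,0,0],"roll": 0,"grip": 0},
    {"xyz": [0,0,0],"roll": 0,"grip": 0}
  ]
}}

```text
time_s: 39.83
position: [0.587, -0.2778, 0.0265]
tcp_rot: [[0.234, 0.972, 0.002], [0.972, -0.234, -0.001], [-0.001, 0.002, -1.0]]
force: [-0.3, -0.1, -0.1]
opening: 0.18
grasp_force: 0.0
```

{"api": "move_arm", "payload": {
  "increments": [
    {"xyz": [0,0,0],"roll": 0,"grip": 0},
    {"xyz": [0,0,0],"roll": 0,"grip": 0},
    {"xyz": [0,0,0],"roll": 0,"grip": 0}
  ]
}}

```text
time_s: 40.08
position: [0.5867, -0.2777, 0.0261]
tcp_rot: [[0.234, 0.972, 0.001], [0.972, -0.234, -0.001], [-0.0, 0.001, -1.0]]
force: [-0.6, -0.6, 3.1]
opening: 0.139
grasp_force: 30.0
```

{"api": "move_arm", "payload": {
  "increments": [
    {"xyz": [0,0,-15],"roll": 0,"grip": 0},
    {"xyz": [0,0,-25],"roll": 0,"grip": 0},
    {"xyz": [0,0,-30],"roll": 0,"grip": 0},
    {"xyz": [0,0,-30],"roll": 0,"grip": 0},
    {"xyz": [0,0,-17],"roll": 0,"grip": 0}
  ]
}}

```text
time_s: 40.5
position: [0.5876, -0.2782, 0.1454]
tcp_rot: [[0.234, 0.972, 0.003], [0.972, -0.234, -0.002], [-0.001, 0.004, -1.0]]
force: [0.3, -0.6, -0.8]
opening: 0.136
grasp_force: 30.0
```

{"api": "move_arm", "payload": {
  "increments": [
    {"xyz": [24,-8,0],"roll": 0,"grip": 0},
    {"xyz": [35,-11,0],"roll": 0,"grip": 0},
    {"xyz": [36,-11,0],"roll": 0,"grip": 0},
    {"xyz": [36,-11,0],"roll": 0,"grip": 0},
    {"xyz": [36,-11,0],"roll": 0,"grip": 0}
  ]
}}

```text
time_s: 40.92
position: [0.5742, -0.1013, 0.1421]
tcp_rot: [[0.235, 0.972, -0.001], [0.972, -0.235, 0.0], [0.0, -0.001, -1.0]]
force: [0.5, 0.4, -0.5]
opening: 0.138
grasp_force: 30.0
```

{"api": "move_arm", "payload": {
  "increments": [
    {"xyz": [36,-12,0],"roll": 0,"grip": 0},
    {"xyz": [36,-12,0],"roll": 0,"grip": 0},
    {"xyz": [36,-12,0],"roll": 0,"grip": 0},
    {"xyz": [36,-12,0],"roll": 0,"grip": 0},
    {"xyz": [36,-12,0],"roll": 0,"grip": 0}
  ]
}}

```text
time_s: 41.33
position: [0.5579, 0.088, 0.1421]
tcp_rot: [[0.234, 0.972, -0.001], [0.972, -0.234, 0.0], [-0.0, -0.001, -1.0]]
force: [-0.1, -0.5, -1.0]
opening: 0.14
grasp_force: 30.0
```

{"api": "move_arm", "payload": {
  "increments": [
    {"xyz": [36,-11,0],"roll": 0,"grip": 0},
    {"xyz": [36,-11,0],"roll": 0,"grip": 0},
    {"xyz": [34,-9,0],"roll": 0,"grip": 0},
    {"xyz": [0,0,0],"roll": 0,"grip": 0},
    {"xyz": [0,0,0],"roll": 0,"grip": 0}
  ]
}}

```text
time_s: 41.75
position: [0.5525, 0.1984, 0.142]
tcp_rot: [[0.23, 0.973, -0.001], [0.973, -0.23, -0.0], [-0.0, -0.001, -1.0]]
force: [0.4, 0.4, -2.1]
opening: 0.137
grasp_force: 30.0
```

{"api": "move_arm", "payload": {
  "increments": [
    {"xyz": [0,0,0],"roll": 0,"grip": 0},
    {"xyz": [0,0,0],"roll": 0,"grip": 0}
  ]
}}

```text
time_s: 41.92
position: [0.5533, 0.1953, 0.1422]
tcp_rot: [[0.235, 0.972, -0.001], [0.972, -0.235, -0.001], [-0.001, -0.001, -1.0]]
force: [-0.4, -0.4, -2.2]
opening: 0.142
grasp_force: 30.0
```

```bash
python3 -c "
from h import *
s=bot.read_state(); print(s['position'],s['joint_positions'][5]); plan(.5534,.1972,.0379,166.2,s)"
```

```text
[0.55325236 0.19532827 0.14215851] 22.159059371274434
d_tool [  1.9  -0.2 104.3] | roll 0.004 | after roll d_tool [  1.9  -0.2 104.3] yaw -13.6
```

{"api": "move_arm", "payload": {
  "increments": [
    {"xyz": [1,-0.5,20],"roll": 0,"grip": 0},
    {"xyz": [0,0,25],"roll": 0,"grip": 0},
    {"xyz": [0,0,25],"roll": 0,"grip": 0},
    {"xyz": [0,0,18],"roll": 0,"grip": 0},
    {"xyz": [0,0,9],"roll": 0,"grip": 0}
  ]
}}

```text
time_s: 42.33
position: [0.5517, 0.1955, 0.043]
tcp_rot: [[0.236, 0.972, -0.004], [0.972, -0.236, -0.001], [-0.002, -0.004, -1.0]]
force: [-0.6, -1.0, -1.3]
opening: 0.135
grasp_force: 30.0
```

{"api": "move_arm", "payload": {
  "increments": [
    {"xyz": [0,0,2],"roll": 0,"grip": 0},
    {"xyz": [0,0,0],"roll": 0,"grip": 0},
    {"xyz": [0,0,0],"roll": 0,"grip": 0},
    {"xyz": [0,0,0],"roll": 0,"grip": 0},
    {"xyz": [0,0,0],"roll": 0,"grip": 0}
  ]
}}

```text
time_s: 42.75
position: [0.5541, 0.1977, 0.0447]
tcp_rot: [[0.234, 0.972, 0.002], [0.972, -0.234, 0.0], [0.001, 0.002, -1.0]]
force: [-0.7, -0.1, -1.9]
opening: 0.137
grasp_force: 30.0
```

{"api": "move_arm", "payload": {
  "increments": [
    {"xyz": [0,0,2],"roll": 0,"grip": 0},
    {"xyz": [0,0,2],"roll": 0,"grip": 0},
    {"xyz": [0,0,1],"roll": 0,"grip": 0},
    {"xyz": [0,0,0],"roll": 0,"grip": 0},
    {"xyz": [0,0,0],"roll": 0,"grip": 0}
  ]
}}

```text
time_s: 43.17
position: [0.5529, 0.1977, 0.0383]
tcp_rot: [[0.234, 0.972, -0.0], [0.972, -0.234, -0.0], [-0.0, -0.0, -1.0]]
force: [0.5, 0.2, -1.0]
opening: 0.135
grasp_force: 30.0
```

{"api": "move_arm", "payload": {
  "increments": [
    {"xyz": [0,0,1],"roll": 0,"grip": 0},
    {"xyz": [0,0,0],"roll": 0,"grip": 0},
    {"xyz": [0,0,1],"roll": 0,"grip": 0},
    {"xyz": [0,0,0],"roll": 0,"grip": 0}
  ]
}}

```text
time_s: 43.5
position: [0.5531, 0.1978, 0.038]
tcp_rot: [[0.234, 0.972, 0.0], [0.972, -0.234, 0.0], [0.0, 0.0, -1.0]]
force: [-3.1, -0.2, 10.5]
opening: 0.137
grasp_force: 30.0
```

{"api": "move_arm", "payload": {
  "increments": [
    {"xyz": [0,0,-1],"roll": 0,"grip": 30},
    {"xyz": [0,0,0],"roll": 0,"grip": 30},
    {"xyz": [0,0,0],"roll": 0,"grip": 30},
    {"xyz": [0,0,0],"roll": 0,"grip": 30},
    {"xyz": [0,0,-12],"roll": 0,"grip": 30}
  ]
}}

```text
time_s: 43.92
position: [0.5512, 0.1972, 0.0476]
tcp_rot: [[0.234, 0.972, -0.005], [0.972, -0.234, -0.001], [-0.002, -0.005, -1.0]]
force: [-0.2, 0.1, -0.7]
opening: 0.293
grasp_force: 0.0
```

{"api": "move_arm", "payload": {
  "increments": [
    {"xyz": [0,0,-25],"roll": 0,"grip": 30},
    {"xyz": [0,0,-30],"roll": 0,"grip": 40},
    {"xyz": [0,0,-30],"roll": 0,"grip": 40},
    {"xyz": [-25,3,0],"roll": 0,"grip": 40},
    {"xyz": [-34,4,0],"roll": 0,"grip": 40}
  ]
}}

```text
time_s: 44.33
position: [0.5486, 0.1402, 0.1377]
tcp_rot: [[0.23, 0.973, 0.008], [0.973, -0.23, 0.001], [0.003, 0.007, -1.0]]
force: [0.0, -1.3, -0.9]
opening: 0.39
grasp_force: 0.0
```

{"api": "move_arm", "payload": {
  "increments": [
    {"xyz": [-36,5,0],"roll": 0,"grip": 40},
    {"xyz": [-36,5,0],"roll": 0,"grip": 40},
    {"xyz": [-36,5,0],"roll": 0,"grip": 40},
    {"xyz": [-36,5,0],"roll": 0,"grip": 40},
    {"xyz": [-36,5,0],"roll": 0,"grip": 40}
  ]
}}

```text
time_s: 44.75
position: [0.5281, -0.0439, 0.1352]
tcp_rot: [[0.234, 0.972, 0.001], [0.972, -0.234, -0.0], [-0.0, 0.001, -1.0]]
force: [0.2, 0.1, -0.0]
opening: 0.405
grasp_force: 0.0
```

{"api": "move_arm", "payload": {
  "increments": [
    {"xyz": [-36,5,0],"roll": 0,"grip": 40},
    {"xyz": [-36,5,0],"roll": 0,"grip": 40},
    {"xyz": [-36,5,0],"roll": 0,"grip": 40},
    {"xyz": [-36,5,0],"roll": 0,"grip": 40},
    {"xyz": [-36,5,0],"roll": 0,"grip": 40}
  ]
}}

```text
time_s: 45.17
position: [0.5101, -0.225, 0.1352]
tcp_rot: [[0.234, 0.972, 0.001], [0.972, -0.234, -0.0], [-0.0, 0.001, -1.0]]
force: [0.4, -1.0, -0.9]
opening: 0.401
grasp_force: 0.0
```

{"api": "move_arm", "payload": {
  "increments": [
    {"xyz": [-36,5,0],"roll": 0,"grip": 40},
    {"xyz": [-36,4,0],"roll": 0,"grip": 40},
    {"xyz": [-36,2,0],"roll": 0,"grip": 40},
    {"xyz": [-28,2,0],"roll": 0,"grip": 40},
    {"xyz": [0,0,0],"roll": 0,"grip": 40}
  ]
}}

```text
time_s: 45.58
position: [0.4911, -0.3655, 0.1354]
tcp_rot: [[0.239, 0.971, 0.003], [0.971, -0.239, -0.006], [-0.005, 0.004, -1.0]]
force: [0.5, -0.2, 0.5]
opening: 0.401
grasp_force: 0.0
```

{"api": "move_arm", "payload": {
  "increments": [
    {"xyz": [0,0,6],"roll": -0.105,"grip": 40},
    {"xyz": [0,0,6],"roll": -0.105,"grip": 40},
    {"xyz": [0,0,6],"roll": -0.105,"grip": 40},
    {"xyz": [0,0,6],"roll": -0.105,"grip": 40},
    {"xyz": [0,0,6],"roll": -0.105,"grip": 40}
  ]
}}

```text
time_s: 46.0
position: [0.4914, -0.3577, 0.1047]
tcp_rot: [[-0.29, 0.957, 0.0], [0.957, 0.29, 0.0], [0.0, 0.0, -1.0]]
force: [1.3, 0.1, 0.0]
opening: 0.396
grasp_force: 0.0
```

{"api": "move_arm", "payload": {
  "increments": [
    {"xyz": [0,0,0],"roll": -0.105,"grip": 40},
    {"xyz": [0,0,0],"roll": -0.105,"grip": 40},
    {"xyz": [0,0,0],"roll": -0.105,"grip": 40},
    {"xyz": [0,0,0],"roll": -0.105,"grip": 40},
    {"xyz": [0,0,0],"roll": -0.105,"grip": 40}
  ]
}}

```text
time_s: 46.42
position: [0.4915, -0.3576, 0.1049]
tcp_rot: [[-0.731, 0.683, -0.0], [0.683, 0.731, 0.0], [0.0, 0.0, -1.0]]
force: [0.2, 0.2, -0.3]
opening: 0.4
grasp_force: 0.0
```

{"api": "move_arm", "payload": {
  "increments": [
    {"xyz": [0,0,0],"roll": 0,"grip": 40},
    {"xyz": [0,0,0],"roll": 0,"grip": 40},
    {"xyz": [0,0,0],"roll": 0,"grip": 40}
  ]
}}

```text
time_s: 46.67
position: [0.4915, -0.358, 0.1047]
tcp_rot: [[-0.726, 0.688, 0.0], [0.688, 0.726, 0.0], [-0.0, 0.0, -1.0]]
force: [0.6, 1.0, -0.2]
opening: 0.401
grasp_force: 0.0
```

```bash
python3 -c "
from h import *
s=stem(.4914,-.359,46.2,.0255); print(s['joint_positions'][5]); cans()"
```

```text
pos [ 0.4915 -0.358   0.1047] stem 234 [ 0.49058673 -0.36114035  0.07057982]
d_tool [-1.5 -2.9 79.2] | roll 0.006 | after roll d_tool [-1.5 -2.9 79.2] yaw 46.5
-93.12699847238012
[0.5461 0.1919] z 0.06 n 34 grey [267. 205.]
[ 0.5171 -0.09  ] z 0.074 n 15 yellow [359. 212.]
[0.5107 0.1488] z 0.059 n 14 grey [281. 216.]
[0.4963 0.1376] z 0.06 n 24 grey [284. 221.]
```

{"api": "move_arm", "payload": {
  "increments": [
    {"xyz": [-1,-2,25],"roll": 0,"grip": 40},
    {"xyz": [0,0,25],"roll": 0,"grip": 40},
    {"xyz": [0,0,18],"roll": 0,"grip": 40},
    {"xyz": [0,0,8],"roll": 0,"grip": 40},
    {"xyz": [0,0,3],"roll": 0,"grip": 40}
  ]
}}

```text
time_s: 47.18
position: [0.4899, -0.3596, 0.0238]
tcp_rot: [[-0.727, 0.687, -0.002], [0.687, 0.727, 0.002], [0.003, 0.0, -1.0]]
force: [-0.5, -0.5, 0.5]
opening: 0.396
grasp_force: 0.0
```

{"api": "move_arm", "payload": {
  "increments": [
    {"xyz": [0,0,0],"roll": 0,"grip": 40},
    {"xyz": [0,0,0],"roll": 0,"grip": 0},
    {"xyz": [0,0,0],"roll": 0,"grip": 0},
    {"xyz": [0,0,0],"roll": 0,"grip": 0},
    {"xyz": [0,0,0],"roll": 0,"grip": 0}
  ]
}}

```text
time_s: 47.6
position: [0.4912, -0.361, 0.0264]
tcp_rot: [[-0.727, 0.687, 0.001], [0.687, 0.727, -0.001], [-0.002, -0.0, -1.0]]
force: [0.1, -1.1, -0.2]
opening: 0.185
grasp_force: 0.0
```

{"api": "move_arm", "payload": {
  "increments": [
    {"xyz": [0,0,0],"roll": 0,"grip": 0},
    {"xyz": [0,0,0],"roll": 0,"grip": 0},
    {"xyz": [0,0,0],"roll": 0,"grip": 0}
  ]
}}

```text
time_s: 47.85
position: [0.4911, -0.361, 0.0262]
tcp_rot: [[-0.727, 0.687, 0.001], [0.687, 0.727, -0.001], [-0.001, -0.0, -1.0]]
force: [-1.4, 0.4, 3.7]
opening: 0.138
grasp_force: 30.0
```

{"api": "move_arm", "payload": {
  "increments": [
    {"xyz": [0,0,-15],"roll": 0,"grip": 0},
    {"xyz": [0,0,-25],"roll": 0,"grip": 0},
    {"xyz": [0,0,-30],"roll": 0,"grip": 0},
    {"xyz": [0,0,-30],"roll": 0,"grip": 0},
    {"xyz": [0,0,-17],"roll": 0,"grip": 0}
  ]
}}

```text
time_s: 48.27
position: [0.4915, -0.3612, 0.1451]
tcp_rot: [[-0.727, 0.687, 0.002], [0.687, 0.727, -0.002], [-0.003, -0.0, -1.0]]
force: [0.3, -0.5, -1.7]
opening: 0.138
grasp_force: 30.0
```

{"api": "move_arm", "payload": {
  "increments": [
    {"xyz": [14,20,0],"roll": 0,"grip": 0},
    {"xyz": [20,30,0],"roll": 0,"grip": 0},
    {"xyz": [20,30,0],"roll": 0,"grip": 0},
    {"xyz": [20,30,0],"roll": 0,"grip": 0},
    {"xyz": [20,30,0],"roll": 0,"grip": 0}
  ]
}}

```text
time_s: 48.68
position: [0.5179, -0.1924, 0.1419]
tcp_rot: [[-0.726, 0.687, -0.001], [0.687, 0.726, 0.001], [0.001, -0.0, -1.0]]
force: [-0.1, -0.5, -1.3]
opening: 0.141
grasp_force: 30.0
```

{"api": "move_arm", "payload": {
  "increments": [
    {"xyz": [20,30,0],"roll": 0,"grip": 0},
    {"xyz": [20,30,0],"roll": 0,"grip": 0},
    {"xyz": [20,30,0],"roll": 0,"grip": 0},
    {"xyz": [20,30,0],"roll": 0,"grip": 0},
    {"xyz": [20,30,0],"roll": 0,"grip": 0}
  ]
}}

```text
time_s: 49.1
position: [0.5482, -0.0145, 0.1419]
tcp_rot: [[-0.727, 0.687, -0.001], [0.687, 0.727, 0.0], [0.001, -0.001, -1.0]]
force: [0.1, -0.4, -2.7]
opening: 0.141
grasp_force: 30.0
```

{"api": "move_arm", "payload": {
  "increments": [
    {"xyz": [20,30,0],"roll": 0,"grip": 0},
    {"xyz": [20,30,0],"roll": 0,"grip": 0},
    {"xyz": [20,30,0],"roll": 0,"grip": 0},
    {"xyz": [19,29,0],"roll": 0,"grip": 0},
    {"xyz": [0,0,0],"roll": 0,"grip": 0}
  ]
}}

```text
time_s: 49.52
position: [0.5732, 0.1306, 0.142]
tcp_rot: [[-0.73, 0.683, 0.001], [0.683, 0.73, 0.003], [0.002, 0.003, -1.0]]
force: [0.8, -0.3, -1.5]
opening: 0.141
grasp_force: 30.0
```

{"api": "move_arm", "payload": {
  "increments": [
    {"xyz": [0,0,0],"roll": 0,"grip": 0},
    {"xyz": [0,0,0],"roll": 0,"grip": 0},
    {"xyz": [0,0,0],"roll": 0,"grip": 0}
  ]
}}

```text
time_s: 49.77
position: [0.5725, 0.1232, 0.142]
tcp_rot: [[-0.726, 0.687, -0.001], [0.687, 0.726, -0.0], [0.001, -0.001, -1.0]]
force: [-0.0, -0.5, -1.4]
opening: 0.139
grasp_force: 30.0
```

```bash
python3 -c "
from h import *
s=bot.read_state(); print(s['position'],s['joint_positions'][5]); plan(.5744,.1249,.0379,46.2,s)"
```

```text
[0.57250119 0.12317297 0.14201823] -45.33404750069717
d_tool [ -0.3   2.7 104.1] | roll 0.007 | after roll d_tool [ -0.2   2.7 104.1] yaw 46.6
```

{"api": "move_arm", "payload": {
  "increments": [
    {"xyz": [0,2,20],"roll": 0,"grip": 0},
    {"xyz": [0,0,20],"roll": 0,"grip": 0},
    {"xyz": [0,0,0],"roll": 0,"grip": 0},
    {"xyz": [0,0,0],"roll": 0,"grip": 0},
    {"xyz": [0,0,0],"roll": 0,"grip": 0}
  ]
}}

```text
time_s: 50.18
position: [0.575, 0.1247, 0.1031]
tcp_rot: [[-0.726, 0.688, 0.001], [0.688, 0.726, -0.0], [-0.001, 0.0, -1.0]]
force: [-0.2, -0.4, -1.3]
opening: 0.139
grasp_force: 30.0
```

```bash
python3 -c "
from h import *
s=bot.read_state(); print(s['position']); plan(.5744,.1249,.0379,46.2,s)
t,d=bot.capture('top'); save(cv2.resize(t[165:245,240:340],None,fx=6,fy=6,interpolation=cv2.INTER_CUBIC),'t5')
t,d=bot.capture('wrist'); save(t,'w5')"
```

```text
[0.57495162 0.12474408 0.10305477]
d_tool [ 0.5 -0.3 65.2] | roll 0.006 | after roll d_tool [ 0.5 -0.3 65.2] yaw 46.5
```

View pics/w5.png

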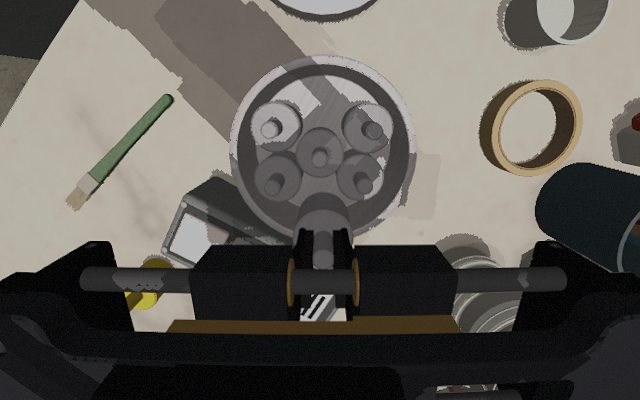

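The view shows the five placed canisters as a regular cross, middle at (320,152), ring at (273,122), (367,127), (280,178), (357,178), with the free slot below. I'll check that the jar stacks are clear of the gripper's body before lowering.

```bash
python3 -c "
from h import *
z=np.load('t2.npz'); d=z['d']; c=cloud('top',d,np.ones(d.shape,bool))
k=c[(c[:,2]>.12)&(c[:,0]>.56)&(c[:,0]<.9)&(abs(c[:,1]-.1)<.2)]
s=bot.read_state(); q=(k-s['position'])@np.array(s['tcp_rot']); 
print(k[k[:,0].argsort()[:5]].round(3)); print('min |x| with |y|<.12',np.abs(q[abs(q[:,1])<.12][:,0]).min(), q[np.abs(q[:,0])<.06][:,1].min() if (np.abs(q[:,0])<.06).any() else None, q[np.abs(q[:,0])<.06][:,1].max() if (np.abs(q[:,0])<.06).any() else None)"
```

```text
[[0.724 0.163 0.166]
 [0.724 0.176 0.139]
 [0.725 0.167 0.163]
 [0.725 0.17  0.136]
 [0.725 0.172 0.123]]
min |x| with |y|<.12 0.19990838725064858 0.23712827068712147 0.2940101437541406
```

{"api": "move_arm", "payload": {
  "increments": [
    {"xyz": [0,-0.5,20],"roll": 0,"grip": 0},
    {"xyz": [0,0,20],"roll": 0,"grip": 0},
    {"xyz": [0,0,12],"roll": 0,"grip": 0},
    {"xyz": [0,0,5],"roll": 0,"grip": 0},
    {"xyz": [0,0,0],"roll": 0,"grip": 0}
  ]
}}

```text
time_s: 50.7
position: [0.5735, 0.1253, 0.0447]
tcp_rot: [[-0.727, 0.687, -0.002], [0.687, 0.727, -0.0], [0.001, -0.001, -1.0]]
force: [-0.2, 0.6, -1.4]
opening: 0.136
grasp_force: 30.0
```

{"api": "move_arm", "payload": {
  "increments": [
    {"xyz": [0,0,0],"roll": 0,"grip": 0},
    {"xyz": [0,0,0],"roll": 0,"grip": 0},
    {"xyz": [0,0,0],"roll": 0,"grip": 0}
  ]
}}

```text
time_s: 50.95
position: [0.575, 0.1254, 0.0465]
tcp_rot: [[-0.727, 0.687, 0.002], [0.687, 0.727, 0.0], [-0.002, 0.002, -1.0]]
force: [-0.4, -0.3, -0.9]
opening: 0.139
grasp_force: 30.0
```

{"api": "move_arm", "payload": {
  "increments": [
    {"xyz": [0,0,3],"roll": 0,"grip": 0},
    {"xyz": [0,0,3],"roll": 0,"grip": 0},
    {"xyz": [0,0,1],"roll": 0,"grip": 0},
    {"xyz": [0,0,0],"roll": 0,"grip": 0},
    {"xyz": [0,0,0],"roll": 0,"grip": 0}
  ]
}}

```text
time_s: 51.37
position: [0.574, 0.1254, 0.0383]
tcp_rot: [[-0.727, 0.687, -0.0], [0.687, 0.727, -0.0], [0.0, -0.0, -1.0]]
force: [1.3, 0.4, -0.2]
opening: 0.14
grasp_force: 30.0
```

{"api": "move_arm", "payload": {
  "increments": [
    {"xyz": [0,0,1],"roll": 0,"grip": 0},
    {"xyz": [0,0,0],"roll": 0,"grip": 0},
    {"xyz": [0,0,0.7],"roll": 0,"grip": 0},
    {"xyz": [0,0,0],"roll": 0,"grip": 0}
  ]
}}

```text
time_s: 51.7
position: [0.5742, 0.1254, 0.0382]
tcp_rot: [[-0.727, 0.687, 0.001], [0.687, 0.727, -0.0], [-0.0, 0.0, -1.0]]
force: [-2.6, -0.4, 8.7]
opening: 0.137
grasp_force: 30.0
```

{"api": "move_arm", "payload": {
  "increments": [
    {"xyz": [0,0,-1],"roll": 0,"grip": 30},
    {"xyz": [0,0,0],"roll": 0,"grip": 30},
    {"xyz": [0,0,0],"roll": 0,"grip": 30},
    {"xyz": [0,0,0],"roll": 0,"grip": 30},
    {"xyz": [0,0,-12],"roll": 0,"grip": 30}
  ]
}}

```text
time_s: 52.12
position: [0.5722, 0.1252, 0.0479]
tcp_rot: [[-0.727, 0.687, -0.005], [0.687, 0.727, -0.0], [0.004, -0.003, -1.0]]
force: [0.1, -0.3, -0.3]
opening: 0.294
grasp_force: 0.0
```

{"api": "move_arm", "payload": {
  "increments": [
    {"xyz": [0,0,-25],"roll": 0,"grip": 30},
    {"xyz": [0,0,-30],"roll": 0,"grip": 55},
    {"xyz": [0,0,-30],"roll": 0,"grip": 55},
    {"xyz": [24,0,0],"roll": 0,"grip": 55},
    {"xyz": [34,0,0],"roll": 0,"grip": 55}
  ]
}}

```text
time_s: 52.53
position: [0.5365, 0.1643, 0.1381]
tcp_rot: [[-0.725, 0.689, 0.01], [0.689, 0.725, 0.001], [-0.007, 0.007, -1.0]]
force: [0.5, 1.5, -1.1]
opening: 0.505
grasp_force: 0.0
```

{"api": "move_arm", "payload": {
  "increments": [
    {"xyz": [35,0,0],"roll": 0,"grip": 55},
    {"xyz": [35,0,0],"roll": 0,"grip": 55},
    {"xyz": [35,1,0],"roll": 0,"grip": 55},
    {"xyz": [35,1,0],"roll": 0,"grip": 55},
    {"xyz": [31,0,0],"roll": 0,"grip": 55}
  ]
}}

```text
time_s: 52.95
position: [0.4074, 0.2853, 0.1355]
tcp_rot: [[-0.727, 0.687, 0.0], [0.687, 0.727, 0.001], [0.0, 0.001, -1.0]]
force: [0.5, 0.6, -0.2]
opening: 0.554
grasp_force: 0.0
```

{"api": "move_arm", "payload": {
  "increments": [
    {"xyz": [0,0,0],"roll": 0,"grip": 55},
    {"xyz": [0,0,0],"roll": 0,"grip": 55},
    {"xyz": [0,0,0],"roll": 0,"grip": 55}
  ]
}}

```text
time_s: 53.2
position: [0.4098, 0.2842, 0.1354]
tcp_rot: [[-0.728, 0.686, 0.002], [0.686, 0.728, 0.0], [-0.001, 0.002, -1.0]]
force: [0.5, 0.1, 0.4]
opening: 0.55
grasp_force: 0.0
```

```bash
python3 -c "
from h import *
s=bot.read_state(); print(s['position'])
t,d=bot.capture('wrist'); c=cloud('wrist',d,np.ones(d.shape,bool)); k=c[(np.hypot(c[:,0]-.409,c[:,1]-.285)<.08)&(c[:,2]>.045)&(c[:,2]<.062)]; print('knob',len(k),k.mean(0) if len(k) else 0)
if len(k): plan(k[:,0].mean(),k[:,1].mean(),.0085,None,s)
t,d=bot.capture('top'); np.savez('t6',t=t,d=d); save(cv2.resize(t[165:245,240:340],None,fx=6,fy=6,interpolation=cv2.INTER_CUBIC),'t6')
m=np.zeros(d.shape,bool); m[170:245,245:310]=1; p=cloud('top',d,m); p[:,:2]+=[.0007,-.0012]
q=p[(p[:,2]>.079)&(p[:,2]<.095)&(np.hypot(p[:,0]-.543,p[:,1]-.155)<.064)]; 
T=np.array([[0,0],[.0418,.0121],[-.0418,-.0121],[.0104,.0422],[-.0104,-.0422],[.0314,-.0301],[-.0314,.0301]])+[.543,.155]
for x in T:
    h=q[np.hypot(*(q[:,:2]-x).T)<.015]; print(x.round(4),len(h),h.mean(0).round(4) if len(h) else '')
"
```

```text
[0.40984999 0.28419874 0.1353871 ]
knob 474 [0.42264107 0.24645228 0.05280363]
d_tool [-35.1 -18.9 126.9] yaw 46.7
[0.543 0.155] 16 [0.5418 0.1551 0.0859]
[0.5848 0.1671] 16 [0.5803 0.1652 0.0848]
[0.5012 0.1429] 15 [0.5008 0.1434 0.0861]
[0.5534 0.1972] 15 [0.554  0.1979 0.0853]
[0.5326 0.1128] 15 [0.5326 0.113  0.0868]
[0.5744 0.1249] 14 [0.576  0.1246 0.0856]
[0.5116 0.1851] 0
```

View pics/t6.png

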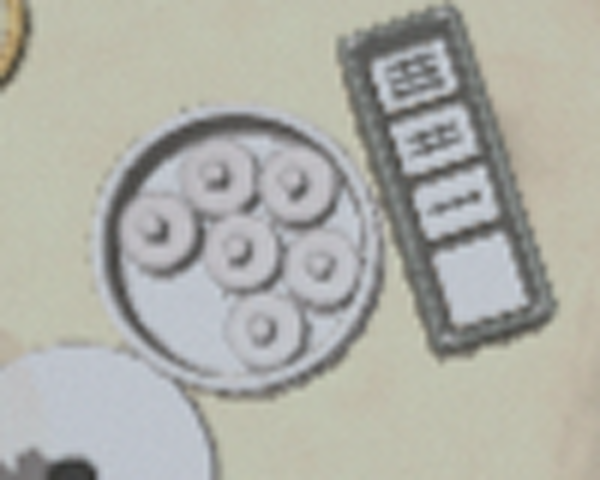

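The crop shows six canisters in the drum (middle at (240,250)) and the lid at lower left, now knocked about 4 cm to (0.423,0.246). One ring canister, at crop (218,178), sits about 4 mm too far in because it was gripped off-centre. I'll roll to the tangential yaw, which the slow key needs anyway, and nudge it out first.

{"api": "move_arm", "payload": {
  "increments": [
    {"xyz": [-22,3,0],"roll": 0,"grip": 30},
    {"xyz": [-31,5,0],"roll": 0,"grip": 30},
    {"xyz": [-32,5,0],"roll": 0,"grip": 30},
    {"xyz": [-32,5,0],"roll": 0,"grip": 30},
    {"xyz": [-32,5,0],"roll": 0,"grip": 30}
  ]
}}

```text
time_s: 53.72
position: [0.5353, 0.1962, 0.1348]
tcp_rot: [[-0.726, 0.688, 0.0], [0.688, 0.726, -0.0], [-0.0, 0.0, -1.0]]
force: [0.9, 0.3, 0.0]
opening: 0.32
grasp_force: 0.0
```

{"api": "move_arm", "payload": {
  "increments": [
    {"xyz": [-32,5,0],"roll": 0,"grip": 30},
    {"xyz": [-24,3,0],"roll": 0,"grip": 30},
    {"xyz": [0,0,0],"roll": -0.104,"grip": 30},
    {"xyz": [0,0,0],"roll": -0.104,"grip": 30},
    {"xyz": [0,0,0],"roll": -0.104,"grip": 30}
  ]
}}

```text
time_s: 54.13
position: [0.5807, 0.1635, 0.1344]
tcp_rot: [[-0.903, 0.429, -0.0], [0.429, 0.903, -0.0], [0.0, -0.0, -1.0]]
force: [0.3, 0.9, -0.3]
opening: 0.302
grasp_force: 0.0
```

{"api": "move_arm", "payload": {
  "increments": [
    {"xyz": [0,0,0],"roll": -0.104,"grip": 30},
    {"xyz": [0,0,0],"roll": -0.104,"grip": 30},
    {"xyz": [0,0,0],"roll": -0.104,"grip": 30},
    {"xyz": [0,0,0],"roll": -0.104,"grip": 30},
    {"xyz": [0,0,0],"roll": -0.104,"grip": 30}
  ]
}}

```text
time_s: 54.55
position: [0.5802, 0.1642, 0.1346]
tcp_rot: [[-0.997, -0.078, 0.0], [-0.078, 0.997, -0.0], [-0.0, -0.0, -1.0]]
force: [1.1, 0.4, -1.0]
opening: 0.302
grasp_force: 0.0
```

{"api": "move_arm", "payload": {
  "increments": [
    {"xyz": [0,0,0],"roll": -0.104,"grip": 30},
    {"xyz": [0,0,0],"roll": -0.104,"grip": 30},
    {"xyz": [0,0,0],"roll": 0,"grip": 30},
    {"xyz": [0,0,0],"roll": 0,"grip": 30},
    {"xyz": [0,0,0],"roll": 0,"grip": 30}
  ]
}}

```text
time_s: 54.97
position: [0.5797, 0.165, 0.1346]
tcp_rot: [[-0.961, -0.276, -0.0], [-0.276, 0.961, -0.0], [0.0, 0.0, -1.0]]
force: [-1.0, -0.5, -0.1]
opening: 0.302
grasp_force: 0.0
```

```bash
python3 -c "
from h import *
s=bot.read_state(); print(s['position'],s['joint_positions'][5]); plan(.5803,.1655,.039,106.4,s)
t,d=bot.capture('wrist'); c=cloud('wrist',d,np.ones(d.shape,bool)); k=c[(np.hypot(c[:,0]-.581,c[:,1]-.1655)<.015)&(c[:,2]>.075)&(c[:,2]<.095)]; print(len(k),k.mean(0))"
```

```text
[0.57969324 0.16501809 0.13461739] -100.74591446245476
d_tool [-0.7  0.3 95.6] | roll -0.007 | after roll d_tool [-0.7  0.3 95.6] yaw 106.0
191 [0.57858991 0.1643274  0.08362019]
```

{"api": "move_arm", "payload": {
  "increments": [
    {"xyz": [0,0,25],"roll": 0,"grip": 30},
    {"xyz": [0,0,25],"roll": 0,"grip": 30},
    {"xyz": [0,0,22],"roll": 0,"grip": 30},
    {"xyz": [0,0,15],"roll": 0,"grip": 30},
    {"xyz": [0,0,7],"roll": 0,"grip": 30}
  ]
}}

```text
time_s: 55.43
position: [0.5778, 0.1655, 0.0384]
tcp_rot: [[-0.961, -0.278, -0.004], [-0.278, 0.961, -0.0], [0.004, 0.001, -1.0]]
force: [0.7, -0.0, -0.7]
opening: 0.3
grasp_force: 0.0
```

{"api": "move_arm", "payload": {
  "increments": [
    {"xyz": [0,0,0],"roll": 0,"grip": 30},
    {"xyz": [0,0,0],"roll": 0,"grip": 0},
    {"xyz": [0,0,0],"roll": 0,"grip": 0},
    {"xyz": [0,0,0],"roll": 0,"grip": 0},
    {"xyz": [0,0,0],"roll": 0,"grip": 0}
  ]
}}

```text
time_s: 55.85
position: [0.5804, 0.1659, 0.042]
tcp_rot: [[-0.96, -0.279, 0.003], [-0.279, 0.96, 0.0], [-0.003, -0.001, -1.0]]
force: [0.8, -1.0, 1.1]
opening: 0.135
grasp_force: 30.0
```

{"api": "move_arm", "payload": {
  "increments": [
    {"xyz": [0,0,-2],"roll": 0,"grip": 0},
    {"xyz": [-2,0,0],"roll": 0,"grip": 0},
    {"xyz": [-2,0,0],"roll": 0,"grip": 0},
    {"xyz": [0,0,0],"roll": 0,"grip": 0},
    {"xyz": [0,0,0],"roll": 0,"grip": 0}
  ]
}}

```text
time_s: 56.27
position: [0.5832, 0.167, 0.0427]
tcp_rot: [[-0.96, -0.28, -0.0], [-0.28, 0.96, -0.0], [0.0, 0.0, -1.0]]
force: [0.2, -0.4, -1.0]
opening: 0.135
grasp_force: 30.0
```

{"api": "move_arm", "payload": {
  "increments": [
    {"xyz": [0,0,1],"roll": 0,"grip": 0},
    {"xyz": [0,0,1],"roll": 0,"grip": 0},
    {"xyz": [0,0,0],"roll": 0,"grip": 0},
    {"xyz": [0,0,0],"roll": 0,"grip": 0}
  ]
}}

```text
time_s: 56.6
position: [0.5832, 0.1669, 0.042]
tcp_rot: [[-0.96, -0.28, 0.0], [-0.28, 0.96, -0.0], [-0.0, -0.0, -1.0]]
force: [-1.0, 0.0, 6.1]
opening: 0.134
grasp_force: 30.0
```

{"api": "move_arm", "payload": {
  "increments": [
    {"xyz": [0,0,-1],"roll": 0,"grip": 30},
    {"xyz": [0,0,0],"roll": 0,"grip": 30},
    {"xyz": [0,0,0],"roll": 0,"grip": 30},
    {"xyz": [0,0,0],"roll": 0,"grip": 30},
    {"xyz": [0,0,-12],"roll": 0,"grip": 30}
  ]
}}

```text
time_s: 57.02
position: [0.5811, 0.1667, 0.0518]
tcp_rot: [[-0.96, -0.279, -0.005], [-0.279, 0.96, -0.001], [0.005, 0.001, -1.0]]
force: [-0.2, -0.5, 0.2]
opening: 0.295
grasp_force: 0.0
```

{"api": "move_arm", "payload": {
  "increments": [
    {"xyz": [0,0,-25],"roll": 0,"grip": 30},
    {"xyz": [0,0,-30],"roll": 0,"grip": 55},
    {"xyz": [0,0,-30],"roll": 0,"grip": 55},
    {"xyz": [16,15,0],"roll": 0,"grip": 55},
    {"xyz": [24,22,0],"roll": 0,"grip": 55}
  ]
}}

```text
time_s: 57.43
position: [0.5394, 0.1909, 0.1423]
tcp_rot: [[-0.961, -0.277, 0.011], [-0.277, 0.961, 0.001], [-0.011, -0.002, -1.0]]
force: [0.0, 0.9, -1.1]
opening: 0.502
grasp_force: 0.0
```

{"api": "move_arm", "payload": {
  "increments": [
    {"xyz": [24,22,0],"roll": 0,"grip": 55},
    {"xyz": [24,22,0],"roll": 0,"grip": 55},
    {"xyz": [24,22,0],"roll": 0,"grip": 55},
    {"xyz": [20,18,0],"roll": 0,"grip": 55},
    {"xyz": [0,0,30],"roll": 0,"grip": 55}
  ]
}}

```text
time_s: 57.85
position: [0.4202, 0.2488, 0.1129]
tcp_rot: [[-0.959, -0.283, 0.005], [-0.283, 0.959, 0.003], [-0.006, 0.001, -1.0]]
force: [1.3, 0.3, 0.4]
opening: 0.55
grasp_force: 0.0
```

{"api": "move_arm", "payload": {
  "increments": [
    {"xyz": [0,0,0],"roll": 0,"grip": 55},
    {"xyz": [0,0,0],"roll": 0,"grip": 55},
    {"xyz": [0,0,0],"roll": 0,"grip": 55},
    {"xyz": [0,0,0],"roll": 0,"grip": 55}
  ]
}}

```text
time_s: 58.18
position: [0.4244, 0.2462, 0.1098]
tcp_rot: [[-0.96, -0.278, 0.003], [-0.278, 0.96, 0.001], [-0.003, 0.0, -1.0]]
force: [0.2, -0.1, -0.3]
opening: 0.545
grasp_force: 0.0
```

```bash
python3 -c "
from h import *
s=bot.read_state(); print(s['position'])
t,d=bot.capture('wrist'); c=cloud('wrist',d,np.ones(d.shape,bool)); k=c[(np.hypot(c[:,0]-.4226,c[:,1]-.2465)<.03)&(c[:,2]>.045)&(c[:,2]<.062)]; print('knob',len(k),k.mean(0) if len(k) else 0)
plan(k[:,0].mean(),k[:,1].mean(),.0085,106.4,s)
t,d=bot.capture('top'); m=np.zeros(d.shape,bool); m[170:245,245:310]=1; p=cloud('top',d,m); p[:,:2]+=[.0007,-.0012]
q=p[(p[:,2]>.079)&(p[:,2]<.095)]
T=np.array([[0,0],[.0418,.0121],[-.0418,-.0121],[.0104,.0422],[-.0104,-.0422],[.0314,-.0301]])+[.543,.155]
for x in T:
    h=q[np.hypot(*(q[:,:2]-x).T)<.015]; print(x.round(4),len(h),h.mean(0).round(4) if len(h) else '')
"
```

```text
[0.42443702 0.24624873 0.10980306]
knob 607 [0.42205361 0.2451016  0.05315608]
d_tool [  2.9  -0.4 101.3] | roll -0.004 | after roll d_tool [  2.9  -0.4 101.3] yaw 106.2
[0.543 0.155] 15 [0.5421 0.1549 0.0866]
[0.5848 0.1671] 15 [0.5837 0.1663 0.0848]
[0.5012 0.1429] 15 [0.5008 0.1434 0.0863]
[0.5534 0.1972] 14 [0.5536 0.1978 0.0855]
[0.5326 0.1128] 15 [0.5328 0.1131 0.085 ]
[0.5744 0.1249] 14 [0.576  0.1246 0.0861]
```

All six are within about 1.6 mm of the pattern. Grasping the lid knob.

{"api": "move_arm", "payload": {
  "increments": [
    {"xyz": [2,0,25],"roll": 0,"grip": 55},
    {"xyz": [0,0,25],"roll": 0,"grip": 55},
    {"xyz": [0,0,25],"roll": 0,"grip": 55},
    {"xyz": [0,0,16],"roll": 0,"grip": 55},
    {"xyz": [0,0,7],"roll": 0,"grip": 55}
  ]
}}

```text
time_s: 58.7
position: [0.4203, 0.2451, 0.0092]
tcp_rot: [[-0.96, -0.279, -0.002], [-0.279, 0.96, -0.001], [0.002, -0.0, -1.0]]
force: [0.2, 0.7, 0.2]
opening: 0.546
grasp_force: 0.0
```

{"api": "move_arm", "payload": {
  "increments": [
    {"xyz": [0,0,2],"roll": 0,"grip": 55},
    {"xyz": [0,0,0],"roll": 0,"grip": 55},
    {"xyz": [0,0,0],"roll": 0,"grip": 55},
    {"xyz": [0,0,0],"roll": 0,"grip": 55}
  ]
}}

```text
time_s: 59.03
position: [0.4216, 0.246, 0.0098]
tcp_rot: [[-0.96, -0.279, 0.002], [-0.279, 0.96, 0.001], [-0.002, 0.0, -1.0]]
force: [0.0, 0.0, 0.3]
opening: 0.55
grasp_force: 0.0
```

{"api": "move_arm", "payload": {
  "increments": [
    {"xyz": [0,0,0],"roll": 0,"grip": 10},
    {"xyz": [0,0,0],"roll": 0,"grip": 10},
    {"xyz": [0,0,0],"roll": 0,"grip": 10},
    {"xyz": [0,0,0],"roll": 0,"grip": 10},
    {"xyz": [0,0,0],"roll": 0,"grip": 10}
  ]
}}

```text
time_s: 59.45
position: [0.4208, 0.2457, 0.009]
tcp_rot: [[-0.96, -0.28, 0.0], [-0.28, 0.96, 0.0], [-0.0, -0.0, -1.0]]
force: [-0.2, -0.0, 2.4]
opening: 0.284
grasp_force: 30.0
```

{"api": "move_arm", "payload": {
  "increments": [
    {"xyz": [0,0,0],"roll": 0,"grip": 10},
    {"xyz": [0,0,0],"roll": 0,"grip": 10},
    {"xyz": [0,0,0],"roll": 0,"grip": 10}
  ]
}}

```text
time_s: 59.7
position: [0.4208, 0.2457, 0.009]
tcp_rot: [[-0.96, -0.279, 0.0], [-0.279, 0.96, 0.0], [-0.0, 0.0, -1.0]]
force: [0.4, 0.1, 4.6]
opening: 0.285
grasp_force: 30.0
```

{"api": "move_arm", "payload": {
  "increments": [
    {"xyz": [0,0,-8],"roll": 0,"grip": 10},
    {"xyz": [0,0,-20],"roll": 0,"grip": 10},
    {"xyz": [0,0,-28],"roll": 0,"grip": 10},
    {"xyz": [0,0,-28],"roll": 0,"grip": 10},
    {"xyz": [0,0,-21],"roll": 0,"grip": 10}
  ]
}}

```text
time_s: 60.12
position: [0.4204, 0.2457, 0.1153]
tcp_rot: [[-0.96, -0.28, 0.0], [-0.28, 0.96, 0.0], [-0.0, 0.0, -1.0]]
force: [0.8, -0.7, -2.9]
opening: 0.289
grasp_force: 30.0
```

{"api": "move_arm", "payload": {
  "increments": [
    {"xyz": [0,0,0],"roll": 0,"grip": 10},
    {"xyz": [0,0,0],"roll": 0,"grip": 10}
  ]
}}

```text
time_s: 60.28
position: [0.421, 0.2458, 0.1145]
tcp_rot: [[-0.96, -0.28, 0.002], [-0.28, 0.96, 0.001], [-0.002, 0.0, -1.0]]
force: [-0.7, 0.1, -3.0]
opening: 0.29
grasp_force: 30.0
```

```bash
python3 -c "
from h import *
s=bot.read_state(); print(s['position'],s['opening'],s['grasp_force'],s['force'],s['moment']); plan(.543,.155,.115,106.4,s)
t,d=bot.capture('scene'); save(t[120:300,200:420],'s7')"
```

```text
[0.42098581 0.2458332  0.11453141] 0.28953464170151516 29.99947875738144 [-0.6554956   0.11636743 -2.9847615 ] [ 0.14988655 -0.0894522  -0.02151522]
d_tool [ -91.8 -121.3   -0.3] | roll -0.003 | after roll d_tool [ -91.4 -121.6   -0.3] yaw 106.2
```

View pics/s7.png

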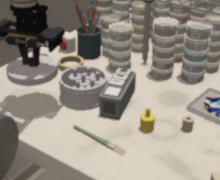

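{"api": "move_arm", "payload": {
  "increments": [
    {"xyz": [-12,-16,0],"roll": 0,"grip": 10},
    {"xyz": [-18,-24,0],"roll": 0,"grip": 10},
    {"xyz": [-18,-24,0],"roll": 0,"grip": 10},
    {"xyz": [-18,-24,0],"roll": 0,"grip": 10},
    {"xyz": [-14,-19,0],"roll": 0,"grip": 10}
  ]
}}

```text
time_s: 60.75
position: [0.5278, 0.1638, 0.1115]
tcp_rot: [[-0.96, -0.279, -0.003], [-0.279, 0.96, -0.001], [0.003, 0.0, -1.0]]
force: [0.8, -0.2, -1.9]
opening: 0.291
grasp_force: 30.0
```

{"api": "move_arm", "payload": {
  "increments": [
    {"xyz": [-10,-14,0],"roll": 0,"grip": 10},
    {"xyz": [0,0,0],"roll": 0,"grip": 10},
    {"xyz": [0,0,0],"roll": 0,"grip": 10},
    {"xyz": [0,0,0],"roll": 0,"grip": 10}
  ]
}}

```text
time_s: 61.08
position: [0.5385, 0.155, 0.1123]
tcp_rot: [[-0.96, -0.279, -0.005], [-0.279, 0.96, 0.0], [0.005, 0.001, -1.0]]
force: [0.1, 0.1, -3.2]
opening: 0.287
grasp_force: 30.0
```

```bash
python3 -c "
from h import *
s=bot.read_state(); print(s['position']); plan(.542,.155,.077,106.4,s)
t,d=bot.capture('wrist'); c=cloud('wrist',d,np.ones(d.shape,bool)); print(s['position'][2])
h=s['position'][2]-.009+.006
r=np.hypot(c[:,0]-.543,c[:,1]-.155)
a=c[(r<.09)&(c[:,2]>h-.012)&(c[:,2]<h+.03)]; 
# far edge of lid in the direction of view: radial extent per angle
ang=np.degrees(np.arctan2(a[:,1]-.155,a[:,0]-.543))
for b in range(-180,180,30):
    w=a[(ang>=b)&(ang<b+30)]; print(b,len(w),np.percentile(np.hypot(w[:,0]-.543,w[:,1]-.155),98).round(4) if len(w)>20 else '',end=' | ')
"
```

```text
[0.53852273 0.15496808 0.11234534]
d_tool [-3.5 -1.  35.3] | roll -0.003 | after roll d_tool [-3.5 -1.  35.3] yaw 106.2
0.11234533975857232
-180 3813 0.0742 | -150 3531 0.0733 | -120 2928 0.072 | -90 1408 0.0713 | -60 1  | -30 228 0.0676 | 0 987 0.0639 | 30 370 0.0678 | 60 0  | 90 1207 0.0722 | 120 2989 0.0732 | 150 3564 0.0739 |
```

{"api": "move_arm", "payload": {
  "increments": [
    {"xyz": [-2,0,8],"roll": 0,"grip": 10},
    {"xyz": [0,0,10],"roll": 0,"grip": 10},
    {"xyz": [0,0,5],"roll": 0,"grip": 10},
    {"xyz": [0,0,0],"roll": 0,"grip": 10},
    {"xyz": [0,0,0],"roll": 0,"grip": 10}
  ]
}}

```text
time_s: 61.55
position: [0.542, 0.1554, 0.0899]
tcp_rot: [[-0.96, -0.28, -0.002], [-0.28, 0.96, -0.0], [0.002, 0.0, -1.0]]
force: [-0.3, -0.3, -2.7]
opening: 0.291
grasp_force: 30.0
```

{"api": "move_arm", "payload": {
  "increments": [
    {"xyz": [0,0,0],"roll": 0,"grip": 10},
    {"xyz": [0,0,0],"roll": 0,"grip": 10},
    {"xyz": [0,0,0],"roll": 0,"grip": 10}
  ]
}}

```text
time_s: 61.8
position: [0.5431, 0.1552, 0.0911]
tcp_rot: [[-0.96, -0.279, 0.001], [-0.279, 0.96, 0.0], [-0.001, -0.0, -1.0]]
force: [0.5, 0.1, -3.3]
opening: 0.29
grasp_force: 30.0
```

{"api": "move_arm", "payload": {
  "increments": [
    {"xyz": [1,0,3],"roll": 0,"grip": 10},
    {"xyz": [0,0,0],"roll": 0,"grip": 10},
    {"xyz": [0,0,0],"roll": 0,"grip": 10},
    {"xyz": [0,0,0],"roll": 0,"grip": 10},
    {"xyz": [0,0,0],"roll": 0,"grip": 10}
  ]
}}

```text
time_s: 62.22
position: [0.5419, 0.1549, 0.0878]
tcp_rot: [[-0.96, -0.279, 0.0], [-0.279, 0.96, 0.0], [-0.0, 0.0, -1.0]]
force: [0.2, 0.3, -2.0]
opening: 0.288
grasp_force: 30.0
```

```bash
python3 -c "
from h import *
from scipy.optimize import least_squares
s=bot.read_state(); print(s['position'])
t,d=bot.capture('wrist'); c=cloud('wrist',d,np.ones(d.shape,bool))
h=s['position'][2]-.009+.006
r=np.hypot(c[:,0]-.543,c[:,1]-.155)
a=c[(r<.1)&(c[:,2]>h-.004)&(c[:,2]<h+.03)]; a=a[np.hypot(a[:,0]-.543,a[:,1]-.155)<.085]
ang=np.degrees(np.arctan2(a[:,1]-.155,a[:,0]-.543)); E=[]
for b in list(range(-180,-75,8))+list(range(80,180,8)):
    w=a[(ang>=b)&(ang<b+8)]; R=np.hypot(w[:,0]-.543,w[:,1]-.155)
    if len(w)>20: E.append(w[np.argsort(R)[-3]][:2])
E=np.array(E); f=least_squares(lambda p:np.hypot(*(E-p).T)-.073,[.543,.155],loss='soft_l1',f_scale=.001); print(len(E),f.x,np.abs(f.fun).mean())
"
```

```text
[0.54190395 0.15493394 0.08777951]
26 [0.54493164 0.15486013] 0.00196145000801622
```

{"api": "move_arm", "payload": {
  "increments": [
    {"xyz": [0.5,0,3],"roll": 0,"grip": 10},
    {"xyz": [0,0,2],"roll": 0,"grip": 10},
    {"xyz": [0,0,0],"roll": 0,"grip": 10},
    {"xyz": [0,0,0],"roll": 0,"grip": 10}
  ]
}}

```text
time_s: 62.6
position: [0.5411, 0.1548, 0.0824]
tcp_rot: [[-0.96, -0.279, -0.001], [-0.279, 0.96, -0.0], [0.001, 0.0, -1.0]]
force: [0.3, -0.6, -2.9]
opening: 0.292
grasp_force: 30.0
```

{"api": "move_arm", "payload": {
  "increments": [
    {"xyz": [0,0,2],"roll": 0,"grip": 10},
    {"xyz": [0,0,0],"roll": 0,"grip": 10},
    {"xyz": [0,0,0],"roll": 0,"grip": 10}
  ]
}}

```text
time_s: 62.85
position: [0.5413, 0.1548, 0.0806]
tcp_rot: [[-0.96, -0.279, -0.0], [-0.279, 0.96, -0.0], [0.0, 0.0, -1.0]]
force: [-0.1, 0.6, -3.4]
opening: 0.288
grasp_force: 30.0
```

{"api": "move_arm", "payload": {
  "increments": [
    {"xyz": [0,0,1.5],"roll": 0,"grip": 10},
    {"xyz": [0,0,0],"roll": 0,"grip": 10},
    {"xyz": [0,0,0],"roll": 0,"grip": 10}
  ]
}}

```text
time_s: 63.1
position: [0.5413, 0.1548, 0.0792]
tcp_rot: [[-0.96, -0.279, -0.0], [-0.279, 0.96, -0.0], [0.0, 0.0, -1.0]]
force: [0.6, -0.3, -3.3]
opening: 0.287
grasp_force: 30.0
```

Already below tab contact height (0.083) with no force, so the tabs are inside the wall.

{"api": "move_arm", "payload": {
  "increments": [
    {"xyz": [0,0,1.5],"roll": 0,"grip": 10},
    {"xyz": [0,0,0],"roll": 0,"grip": 10},
    {"xyz": [0,0,0],"roll": 0,"grip": 10}
  ]
}}

```text
time_s: 63.35
position: [0.5413, 0.1548, 0.0776]
tcp_rot: [[-0.96, -0.279, -0.0], [-0.279, 0.96, -0.0], [0.0, 0.0, -1.0]]
force: [-0.5, -0.4, -2.6]
opening: 0.288
grasp_force: 30.0
```

{"api": "move_arm", "payload": {
  "increments": [
    {"xyz": [0,0,1],"roll": 0,"grip": 10},
    {"xyz": [0,0,0],"roll": 0,"grip": 10},
    {"xyz": [0,0,0],"roll": 0,"grip": 10}
  ]
}}

```text
time_s: 63.6
position: [0.5415, 0.1548, 0.077]
tcp_rot: [[-0.96, -0.279, 0.0], [-0.279, 0.96, 0.0], [-0.0, -0.0, -1.0]]
force: [-0.6, 0.1, 0.9]
opening: 0.289
grasp_force: 30.0
```

{"api": "move_arm", "payload": {
  "increments": [
    {"xyz": [0,0,0.7],"roll": 0,"grip": 10},
    {"xyz": [0,0,0],"roll": 0,"grip": 10},
    {"xyz": [0,0,0],"roll": 0,"grip": 10}
  ]
}}

```text
time_s: 63.85
position: [0.5415, 0.1548, 0.077]
tcp_rot: [[-0.96, -0.28, 0.001], [-0.28, 0.96, -0.0], [-0.001, -0.0, -1.0]]
force: [-2.1, -0.7, 4.8]
opening: 0.293
grasp_force: 30.0
```

Lid is seated (0.077 as predicted). Releasing, then over to the slow key with fingers shut.

{"api": "move_arm", "payload": {
  "increments": [
    {"xyz": [0,0,-0.5],"roll": 0,"grip": 55},
    {"xyz": [0,0,0],"roll": 0,"grip": 55},
    {"xyz": [0,0,0],"roll": 0,"grip": 55},
    {"xyz": [0,0,0],"roll": 0,"grip": 55},
    {"xyz": [0,0,-10],"roll": 0,"grip": 55}
  ]
}}

```text
time_s: 64.27
position: [0.5399, 0.1546, 0.0851]
tcp_rot: [[-0.96, -0.279, -0.004], [-0.279, 0.96, -0.0], [0.004, 0.001, -1.0]]
force: [0.7, -0.2, 0.9]
opening: 0.527
grasp_force: 0.0
```

{"api": "move_arm", "payload": {
  "increments": [
    {"xyz": [0,0,-25],"roll": 0,"grip": 55},
    {"xyz": [0,0,-30],"roll": 0,"grip": 55},
    {"xyz": [-10,-18,0],"roll": 0,"grip": 0},
    {"xyz": [-13,-25,0],"roll": 0,"grip": 0},
    {"xyz": [-13,-25,0],"roll": 0,"grip": 0}
  ]
}}

```text
time_s: 64.68
position: [0.5957, 0.0996, 0.1433]
tcp_rot: [[-0.96, -0.281, 0.002], [-0.281, 0.96, 0.0], [-0.002, -0.001, -1.0]]
force: [0.1, -0.0, -0.0]
opening: 0.404
grasp_force: 0.0
```

{"api": "move_arm", "payload": {
  "increments": [
    {"xyz": [-13,-25,0],"roll": 0,"grip": 0},
    {"xyz": [-10,-20,0],"roll": 0,"grip": 0},
    {"xyz": [0,0,20],"roll": 0,"grip": 0},
    {"xyz": [0,0,20],"roll": 0,"grip": 0},
    {"xyz": [0,0,10],"roll": 0,"grip": 0}
  ]
}}

```text
time_s: 65.1
position: [0.6286, 0.0623, 0.09]
tcp_rot: [[-0.96, -0.278, -0.003], [-0.278, 0.96, 0.0], [0.002, 0.001, -1.0]]
force: [-1.4, 0.1, -0.3]
opening: 0.05
grasp_force: 0.0
```

{"api": "move_arm", "payload": {
  "increments": [
    {"xyz": [0,0,0],"roll": 0,"grip": 0},
    {"xyz": [0,0,0],"roll": 0,"grip": 0},
    {"xyz": [0,0,0],"roll": 0,"grip": 0},
    {"xyz": [0,0,0],"roll": 0,"grip": 0}
  ]
}}

```text
time_s: 65.43
position: [0.6305, 0.063, 0.0929]
tcp_rot: [[-0.96, -0.28, 0.002], [-0.28, 0.96, -0.0], [-0.002, -0.001, -1.0]]
force: [0.0, -0.7, 0.1]
opening: 0.004
grasp_force: 0.0
```

```bash
python3 -c "
from h import *
s=bot.read_state(); print(s['position'],s['opening']); plan(.630,.063,.063,106.4,s)
t,d=bot.capture('scene'); save(cv2.resize(t[150:250,240:360],None,fx=6,fy=6,interpolation=cv2.INTER_CUBIC),'s8')
t,d=bot.capture('top'); m=np.zeros(d.shape,bool); m[155:240,240:310]=1
p=cloud('top',d,m); k=p[(p[:,2]>.108)&(p[:,2]<.135)&(np.hypot(p[:,0]-.543,p[:,1]-.157)<.03)]; print('knob top',len(k),k.mean(0))
l=p[(p[:,2]>.09)&(p[:,2]<.105)&(np.hypot(p[:,0]-.543,p[:,1]-.157)<.06)]; A=np.c_[l[:,:2]-l[:,:2].mean(0),np.ones(len(l))]; print('tilt',np.degrees(np.linalg.lstsq(A,l[:,2],rcond=None)[0][:2]),l[:,2].mean())
"
```

```text
[0.63049226 0.06304204 0.09293659] 0.003937713186761371
d_tool [ 0.6  0.1 29.9] | roll -0.003 | after roll d_tool [ 0.6  0.1 29.9] yaw 106.3
knob top 0 [nan nan nan]
tilt [0.47514609 1.79253434] 0.097079531362787<string>:6: RuntimeWarning: Mean of empty slice.
  ret = um.true_divide(
```

View pics/s8.png

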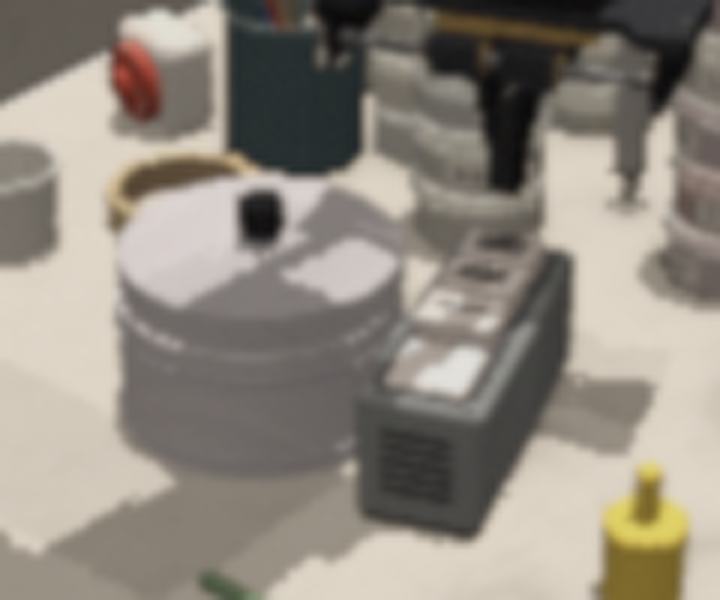

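Lid sits level on the drum (knob at (262,215) of the crop) and the fingers are over the slow key at (505,190). Pressing.

{"api": "move_arm", "payload": {
  "increments": [
    {"xyz": [0,0,12],"roll": 0,"grip": 0},
    {"xyz": [0,0,10],"roll": 0,"grip": 0},
    {"xyz": [0,0,3],"roll": 0,"grip": 0},
    {"xyz": [0,0,0],"roll": 0,"grip": 0},
    {"xyz": [0,0,0],"roll": 0,"grip": 0}
  ]
}}

```text
time_s: 65.95
position: [0.6291, 0.0628, 0.0657]
tcp_rot: [[-0.96, -0.279, -0.002], [-0.279, 0.96, 0.0], [0.001, 0.001, -1.0]]
force: [-1.0, 0.3, 0.0]
opening: 0.006
grasp_force: 0.0
```

{"api": "move_arm", "payload": {
  "increments": [
    {"xyz": [0,0,3],"roll": 0,"grip": 0},
    {"xyz": [0,0,3],"roll": 0,"grip": 0},
    {"xyz": [0,0,3],"roll": 0,"grip": 0},
    {"xyz": [0,0,0],"roll": 0,"grip": 0},
    {"xyz": [0,0,0],"roll": 0,"grip": 0}
  ]
}}

```text
time_s: 66.37
position: [0.6295, 0.0628, 0.0574]
tcp_rot: [[-0.96, -0.279, -0.0], [-0.279, 0.96, 0.0], [0.0, 0.0, -1.0]]
force: [-0.7, 1.0, 0.2]
opening: 0.009
grasp_force: 0.0
```

{"api": "move_arm", "payload": {
  "increments": [
    {"xyz": [0,0,2],"roll": 0,"grip": 0},
    {"xyz": [0,0,0],"roll": 0,"grip": 0},
    {"xyz": [0,0,0],"roll": 0,"grip": 0}
  ]
}}

```text
time_s: 66.62
position: [0.6294, 0.0628, 0.0553]
tcp_rot: [[-0.96, -0.279, -0.0], [-0.279, 0.96, 0.0], [0.0, 0.0, -1.0]]
force: [-0.1, -0.6, -0.0]
opening: 0.003
grasp_force: 0.0
```

{"api": "move_arm", "payload": {
  "increments": [
    {"xyz": [0,0,1],"roll": 0,"grip": 0},
    {"xyz": [0,0,0],"roll": 0,"grip": 0},
    {"xyz": [0,0,0],"roll": 0,"grip": 0}
  ]
}}

```text
time_s: 66.87
position: [0.6296, 0.0628, 0.0545]
tcp_rot: [[-0.96, -0.279, -0.0], [-0.279, 0.96, 0.0], [0.0, 0.0, -1.0]]
force: [0.1, -0.9, -0.1]
opening: 0.003
grasp_force: 0.0
```

{"api": "move_arm", "payload": {
  "increments": [
    {"xyz": [0,0,1],"roll": 0,"grip": 0},
    {"xyz": [0,0,0],"roll": 0,"grip": 0},
    {"xyz": [0,0,0],"roll": 0,"grip": 0}
  ]
}}

```text
time_s: 67.12
position: [0.6298, 0.0628, 0.0539]
tcp_rot: [[-0.96, -0.279, 0.001], [-0.279, 0.96, -0.0], [-0.0, -0.0, -1.0]]
force: [-0.4, -0.2, 1.9]
opening: 0.008
grasp_force: 1.5
```

{"api": "move_arm", "payload": {
  "increments": [
    {"xyz": [0,0,0.7],"roll": 0,"grip": 0},
    {"xyz": [0,0,0],"roll": 0,"grip": 0},
    {"xyz": [0,0,0],"roll": 0,"grip": 0}
  ]
}}

```text
time_s: 67.37
position: [0.6299, 0.0628, 0.0539]
tcp_rot: [[-0.96, -0.28, 0.001], [-0.28, 0.96, -0.0], [-0.001, -0.0, -1.0]]
force: [-0.7, -0.7, 6.7]
opening: 0.002
grasp_force: 3.3
```

Fully home (same 0.0539 stop). Retreating up and toward +x-clear space over the canister area, then checking.

{"api": "move_arm", "payload": {
  "increments": [
    {"xyz": [0,0,-15],"roll": 0,"grip": 0},
    {"xyz": [0,0,-30],"roll": 0,"grip": 0},
    {"xyz": [0,0,-35],"roll": 0,"grip": 0},
    {"xyz": [0,0,-35],"roll": 0,"grip": 0},
    {"xyz": [0,0,-35],"roll": 0,"grip": 0}
  ]
}}

```text
time_s: 67.78
position: [0.6291, 0.0628, 0.2038]
tcp_rot: [[-0.96, -0.279, -0.001], [-0.279, 0.96, 0.0], [0.001, 0.0, -1.0]]
force: [0.5, 0.0, 0.2]
opening: 0.004
grasp_force: 0.0
```

{"api": "move_arm", "payload": {
  "increments": [
    {"xyz": [16,-32,0],"roll": 0,"grip": 0},
    {"xyz": [16,-32,0],"roll": 0,"grip": 0},
    {"xyz": [16,-32,0],"roll": 0,"grip": 0},
    {"xyz": [16,-32,0],"roll": 0,"grip": 0},
    {"xyz": [16,-32,0],"roll": 0,"grip": 0}
  ]
}}

```text
time_s: 68.2
position: [0.5969, -0.1145, 0.2028]
tcp_rot: [[-0.96, -0.28, 0.0], [-0.28, 0.96, 0.0], [-0.0, -0.0, -1.0]]
force: [-0.7, 0.5, 0.9]
opening: 0.007
grasp_force: 0.0
```

{"api": "move_arm", "payload": {
  "increments": [
    {"xyz": [16,-32,0],"roll": 0,"grip": 0},
    {"xyz": [16,-32,0],"roll": 0,"grip": 0},
    {"xyz": [16,-32,0],"roll": 0,"grip": 0},
    {"xyz": [16,-32,0],"roll": 0,"grip": 0},
    {"xyz": [0,0,0],"roll": 0,"grip": 0}
  ]
}}

```text
time_s: 68.62
position: [0.5709, -0.2613, 0.2026]
tcp_rot: [[-0.962, -0.274, 0.001], [-0.274, 0.962, -0.005], [0.001, -0.005, -1.0]]
force: [0.7, 0.4, 0.4]
opening: 0.002
grasp_force: 0.0
```

```bash
python3 -c "
from h import *
s=bot.read_state(); print(s['position'])
t,d=bot.capture('top'); save(t[130:300,170:470],'t9'); m=np.zeros(d.shape,bool); m[150:245,240:345]=1
p=cloud('top',d,m); k=p[(p[:,2]>.108)&(p[:,2]<.135)]; print('knob',len(k),k.mean(0).round(4))
l=p[(p[:,2]>.085)&(p[:,2]<.108)&(np.hypot(p[:,0]-.543,p[:,1]-.157)<.06)]; A=np.c_[l[:,:2]-l[:,:2].mean(0),np.ones(len(l))]; print('tilt',np.degrees(np.linalg.lstsq(A,l[:,2],rcond=None)[0][:2]),l[:,2].mean())
z=np.load('top0.npz'); p0=cloud('top',z['d'],m); l=p0[(p0[:,2]>.085)&(p0[:,2]<.108)&(np.hypot(p0[:,0]-.543,p0[:,1]-.157)<.06)]; A=np.c_[l[:,:2]-l[:,:2].mean(0),np.ones(len(l))]; print('tilt at start',np.degrees(np.linalg.lstsq(A,l[:,2],rcond=None)[0][:2]),l[:,2].mean())
o=np.array([.5575,.1099]); u=(p[:,:2]-o)@np.array([[.959,-.282],[.282,.959]])
for n,x in [('stop',-51),('fast',-11),('med',23),('slow',57)]:
    q=p[(abs(u[:,0]-x/1e3)<.010)&(abs(u[:,1]+.064)<.014)]; print(n,len(q),np.median(q[:,2]).round(4))
z0=z['t'].astype(int); 
"
```

```text
[ 0.57091616 -0.26133392  0.20258019]
knob 63 [0.5443 0.1565 0.1222]
tilt [0.16128573 0.06398083] 0.09727111620362364
tilt at start [-0.06970535 -0.19611597] 0.09722254328948464
stop 62 0.0902
fast 59 0.0903
med 55 0.0904
slow 56 0.0824
```

View pics/t9.png

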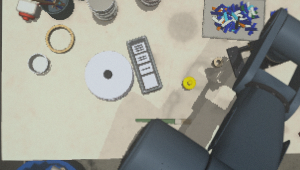

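The final view shows the lid level on the drum (knob at (109,74)) and the slow key down with the other three up. Yellow canister, cup and tape are where they were.

```bash
python3 -c "
from rig import bot
print(bot.hand_in())"
```

```text
the job is handed in; nothing more can be done
None
```

I handed the job in: the dryer was stopped, all six steel canisters stand in a hexagon in the drum, the lid is back on level, and the slow programme key is fully down with the other three up.

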